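Pack a sherd and snap the case shut

TASK

Lay the lone pottery sherd from the middle of the table inside the open grey storage case, then set the loose grey cover on the case and press it down until both spring clips snap over its edge and it sits level and fully down on the rim. Finish while still holding the cover and pressing it onto the case, firmly but not brutally (some 5 to 20 N), and leave the other things on the table where they are.

Things in the scene. Friction and masses are not known exactly. Their poses are not given: they have to be found in the camera images.
- case: Open rectangular grey plastic tray, fixed to the table, 104 (its x) x 84 (its y) x 30 mm high, walls and floor 4 mm, so the cavity is 96 x 76 mm. A sprung steel clip, 30 mm wide, stands outside each end along x, its top 51 mm up and 59 mm from the middle; a 4 mm high foot runs out to 70 mm along x. Origin: centre of the underside, on the table top, z up.
- case_seat (a point): Centre of the case's mouth, level with the rim, 30 mm above its origin; the cover's plate comes to rest at this height. The clips' hooks have their undersides 7.5 mm above it and their tips 49 mm from the middle, so they reach 3 mm over a seated cover's edge with 1.5 mm of play; above them steep lead-ins slope outwards to 56 mm.
- cover: Loose grey plastic cover, about 0.12 kg: plate 104 (its x) x 84 (its y) x 6 mm on a rounded sealing bead 8 mm thick, 92 x 72 mm over its outside, that enters the case's cavity with 2 mm to spare all round. It starts bead down on the table, plate 8 to 14 mm up. Origin: centre of the bead's underside, z up. Seated, its origin is 22 mm above the case's and their x axes are parallel, either way round.
- cover_grip (a point): Point in the cover's grip bar, on its axis, 30 mm above the cover's origin; axes as the cover's. The bar is 44 mm long (cover's x), 14 mm wide (y) and stands from 14 to 39 mm above the origin. Pressed down, the cover meets the lead-ins with its origin about 36 mm above the case's; the force climbs to some 8 to 17 N at about 30 mm, then drops; the clips spring over it at about 23 mm.
- sherd: Flat brown pottery sherd of irregular outline, about 34 (its x) x 51 (its y) x 9 mm, lying alone between cover and case. Grasp across its 34 mm. Origin: centre of the underside, z up.
- glue_bottle: Bystander, stands loose: white bottle, 38 mm across, 112 mm tall. Origin: centre of the underside.
- labels: Bystander, lies loose: bundle of paper slips 48 x 65 x 13 mm. Origin: centre of the underside.
- eraser: Bystander, lies loose: eraser 20 x 46 x 12 mm. Origin: centre of the underside.
- loupe: Bystander, stands loose: black ring-shaped magnifier, 38 mm across, 20 mm tall. Origin: centre of the underside.
- clip_near (a joint): Spring clip at the case's -x end: 0 rad at rest (hook over the cover's edge or cover absent), about 0.1 rad when the cover's edge pushes it fully outwards.
- clip_far (a joint): The same for the clip at the case's +x end.
Mind the look-alikes: they are no part of the job. There is more than one size of the sherd; the one meant has the size given above.

How it is judged:
On the way:
1. the sherd lies in the case, let go, before the cover is put on (x of sherd in the frame of case between -0.045 and 0.045 m and y of sherd in the frame of case between -0.036 and 0.036 m and z of sherd in the frame of case below 0.022 m and contact force between the fingers and sherd below 0.1 N and horizontal distance between cover and case above 0.06 m), for 0.1 s.
At the end, for the whole second after the job is handed in: The sherd is inside the case; the cover is centred on it within 5 mm, level within 2 degrees and within 1.5 mm of fully down; both clips have sprung back over its edge (within 0.03 rad of rest); the gripper still holds or touches the cover and it bears on the case with more than 4 N (x of sherd in the frame of case between -0.045 and 0.045 m and y of sherd in the frame of case between -0.036 and 0.036 m and z of sherd in the frame of case below 0.022 m and horizontal distance between cover and case below 0.005 m and z of cover in the frame of case below 0.0235 m and angle between the z axis of cover and the z axis of case, either way round below 0.035 rad and angle between the x axis of cover and the x axis of case, either way round below 0.1 rad and value of joint each of clip_near, clip_far below 0.03 rad and contact force between cover and case above 4 N and contact force between the fingers and cover above 2 N and linear speed of cover below 0.02 m/s); the arm keeps its last pose, push and grip.
It fails at once if the cover is pressed on the case with more than 60 N (contact force between cover and case above 60 N).
It fails at once if a bystander is displaced by more than 30 mm (distance of any of glue_bottle, labels, eraser, loupe from where it was at the start of the episode above 0.03 m).
It fails at once if the glue bottle is tipped over (angle between glue_bottle's own z axis and vertical above 0.6 rad).
It also fails if it takes over 54 s, if anything falls off the work surface, if the arm or the gripper's body presses on something with over 40 N, if the wrist force passes 120 N, or if a joint passes its speed limit or range.

ROBOT

A 7-joint arm with a two-finger parallel gripper is mounted at the origin on a cart in front of the work surface, level with it; the furniture and walls round the work are solid. World frame = base frame: x ahead of the robot, y to its left, z up, the work surface at z = 0. Lengths are in m, angles in rad, forces in N, time in s.
With the tool pointing down it reaches from about 0.4 to 0.875 m from the base axis. Payload 19.3 kg.
Tool frame: the origin (TCP) lies at the very end of the fingers, on their centre line; the grasp point (between the pads) lies 19 mm behind it; z points along the fingers, y is the direction in which the jaws open and shut (so a half turn about z gives the same grasp; the last joint's range is limited). The gripper opens to 85 mm and grips with 20 to 120 N. Pads are 22 mm wide; open, the fingers measure 114 mm over their backs; the gripper's body (76 mm by 85 mm) begins 54 mm behind the grasp point. The pads swing forward as they close: fully open they stand 13 mm farther back than shut.
Start: joints at [-1.337, 0.521, -0.036, 1.599, 0.021, 1.021, -0.113], TCP at [0.187, 0.596, 0.231] pointing down, gripper open.
Joint ranges: [-2.91, 2.91], [-0.3, 2.13], [-1.5, 1.42], [0.17, 2.43], [-1.26, 4.41], [0.16, 1.93], [-2.52, 2.52]. Speed limits (rad/s): [1.89, 1.89, 2.39, 2.39, 3.01, 3.01, 3.01].

INTERFACE

Orientations are given as [roll, pitch, yaw] about the fixed x, y, z axes, in that order (R = Rz(yaw) Ry(pitch) Rx(roll)).
In Python, from workcell import bot gives the robot as it stands. The module is installed in compiled form; this text tells all that it offers.
- The arm moves only by the shell command python3 -m inch 'ROWS' [FORCE]. ROWS is JSON, a list of rows, each an object of numbers: "dx", "dy", "dz": the shift along the tool's x, y, z in mm; "rx", "ry", "rz": the turn, a rotation vector about the tool's x, y, z in rad; "hand": the closure, from -1 (fully open) to 1 (shut), so that 0 is half open. In form: [{"dx": .., "dy": .., "dz": .., "rx": .., "ry": .., "rz": .., "hand": ..}, ...]. A call has 1 to 10 rows; each row shifts and turns the commanded pose from where the row before left it, along the tool's axes as they then stand; what a row does not reach is not made up. A row lasts 1/10 s, in which the tool goes at most 50 mm and 8.59 degrees, less where a joint would pass 70% of its speed; a pose out of reach is approached as far as the arm can. A call with a gripper value outside its range is refused whole. The fingers move at their own pace and stop on an object; FORCE is the grip in N (left out, the last holds). Time passes only in rows, so rows that do not move let the fingers close. It gives the time, the measured TCP pose, the force and the opening at its end, in the units of the state.
- bot.observe(): the state, without advancing time (a new reading comes with each control period).
- bot.grab_frame(name): name is "side" or "top" or "wrist"; returns (picture, depth): 400x640x3 uint8, red, green, blue; 400x640 float32, m along the optical axis (not along the pixel's ray), 0 where there is no reading.
- bot.get_calibration(name): a dict with "vertical_fov" (degrees; the focal length in pixels is half the picture's height over the tangent of half this angle, whatever the lens; pixels are square), "cx", "cy" (the principal point, pixels), "k1" (the pictures are not rectified: a ray, as slopes to the right and down, at radius r is drawn at 1 + k1 r^2 times it, then the intrinsics apply), "origin" and "orientation" of the camera in the world. Camera axes: x right, y down, z forward; pixel columns grow to the right and rows downward; lengths in m; the calibration is good to about 2 mm. A picture is of the moment at which its call begins: read the wrist's pose just before it. get_calibration takes no time and is no camera call; for the wrist camera it gives the pose at the moment of the call.
- bot.job_done(): hands the job in, once; it reports no verdict.
Trained networks look in the newest picture that a camera, given by its name, has taken for a name from the list of things; names that differ only in an ending like _2 or _b are one class to them, and where a whole thing is asked for, a point or a joint stands for the part that bears it (a point fixed in the world has none). Each returns a list of dicts, best first, with "score" (0 to 1); they miss things now and then, are a little off and sometimes report something else, mostly with a low value. They report only what shows in the picture. A call takes as long as a camera call. They do not tell look-alikes from the thing itself.
- bot.trace(camera, target): "region" (400x640 bool, what is visible of it) and "box" ([left, top, right, bottom] in pixels, round what is visible of it).
- bot.tip_of(camera, target): "centre" ([row, column] in pixels: a listed point, or the origin of a listed thing).
The state is a dict: "clock": time; "qpos": joint angles; "qd": joint speeds; "joint_efforts": joint torques, N m; "position": TCP position; "tool_rot": TCP orientation; "force": force on the tool from outside, world axes, zero at the start; "moment": the same for the moment, N m; "grip_width": finger opening in m.
Only numpy, scipy, OpenCV 4.12 (cv2) and the standard library are available. Lean on these libraries where they do the work, as an engineer would, in place of code of your own. Each camera call takes 0.05 s, during which the arm holds its last target.

## Working session

There is one attempt and no reset: what is moved stays moved. The work goes in short steps, Python scripts to look and compute and a shell command to move; the robot and the scene stay as the last step left them, time stands still between calls to the robot, and variables do not carry over. Pictures are saved under pics/ and viewed, and the job is handed in when it is done.

```bash
mkdir -p pics; cat > h.py <<'E'
import numpy as np, cv2
from workcell import bot
from scipy.spatial.transform import Rotation as R
def rot(o):
    o=np.array(o,float)
    return o if o.shape==(3,3) else R.from_euler('xyz',o).as_matrix()
def setup(name):
    c=bot.get_calibration(name); f=200/np.tan(np.radians(c['vertical_fov'])/2)
    return c,f
def ray(c,f,u,v):
    xd=(np.asarray(u,float)-c['cx'])/f; yd=(np.asarray(v,float)-c['cy'])/f
    x,y=xd.copy(),yd.copy()
    for _ in range(30):
        s=1+c['k1']*(x*x+y*y); x=xd/s; y=yd/s
    return np.stack([x,y,np.ones_like(x)],-1)
def cloud(c,f,d):
    v,u=np.mgrid[0:400,0:640]
    p=ray(c,f,u,v)*d[...,None]
    return p@rot(c['orientation']).T+np.array(c['origin'])
def onz(c,f,u,v,z):
    r=ray(c,f,u,v)@rot(c['orientation']).T; o=np.array(c['origin'])
    return o+r*((z-o[2])/r[...,2])[...,None]
E
python3 - <<'E'
from h import *
s=bot.observe(); print({k:np.round(v,3).tolist() for k,v in s.items()})
for n in ['side','top','wrist']:
    c,f=setup(n); print(n,c)
    im,d=bot.grab_frame(n); np.savez(f'{n}0.npz',im=im,d=d)
    cv2.imwrite(f'pics/{n}0.png',im[...,::-1])
E
```

```text
{'clock': 0.0, 'qpos': [-1.337, 0.522, -0.036, 1.6, 0.021, 1.021, -0.113], 'qd': [-0.0, 0.0, -0.0, 0.001, -0.001, -0.0, -0.002], 'joint_efforts': [0.0, -92.712, 1.98, -36.992, 0.018, 0.008, -0.0], 'position': [0.187, 0.596, 0.231], 'tool_rot': [-3.14, 0.0, 2.838], 'force': [0.271, -0.199, 0.076], 'moment': [0.021, 0.03, -0.029], 'grip_width': 0.085}
side {'vertical_fov': 51.043799825606, 'cx': 322.97784373077474, 'cy': 192.90865659148264, 'k1': -0.03870834092700166, 'origin': array([ 0.47433443, -1.0335434 ,  0.3676876 ]), 'orientation': array([-1.97453369, -0.00534272,  0.01048651])}
top {'vertical_fov': 42.65084823900649, 'cx': 308.5769401069863, 'cy': 195.14435825237774, 'k1': -0.07808191168248174, 'origin': array([ 0.34514976, -0.24410003,  1.00767067]), 'orientation': array([-3.02094103, -0.01214881, -1.59328201])}
wrist {'vertical_fov': 70.50468765604342, 'cx': 313.2150933161881, 'cy': 201.8026765351653, 'k1': -0.045840697465478066, 'origin': array([0.11480938, 0.61909093, 0.37379865]), 'orientation': array([2.84166093e+00, 1.14075033e-03, 1.26681488e+00])}
```

View pics/top0.png

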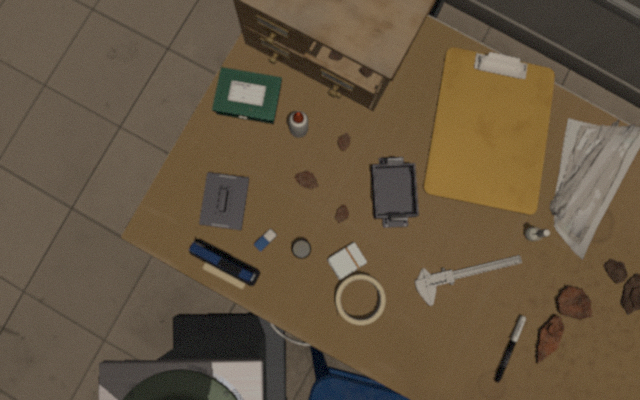

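View pics/side0.png

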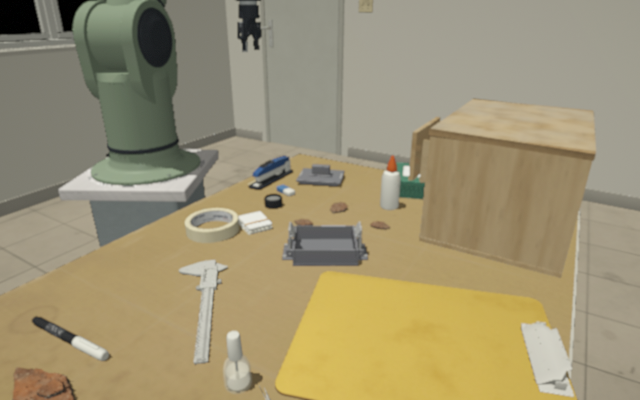

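```bash
python3 - <<'E'
from h import *
import pickle
out={}
for n in ['top','side']:
    c,f=setup(n)
    out[n]={}
    for t in ['case','cover','sherd','glue_bottle','labels','eraser','loupe']:
        r=bot.trace(n,t); out[n][t]=r
        print(n,t,[(round(x['score'],2),x['box'] if not hasattr(x['box'],'tolist') else np.round(x['box']).tolist()) for x in r][:5])
    for t in ['case','cover','sherd','case_seat','cover_grip']:
        r=bot.tip_of(n,t); print(n,t,[(round(x['score'],2),np.round(x['centre'],1).tolist()) for x in r][:5])
pickle.dump(out,open('tr.pkl','wb'))
E
```

```text
top case [(0.69, [201.5, 172.6, 249.2, 229.2]), (0.65, [368.4, 153.8, 419.8, 226.2])]
top cover []
top sherd [(0.62, [295.7, 168.9, 316.1, 190.1]), (0.57, [339.6, 133.1, 347.1, 148.7]), (0.54, [333.4, 204.0, 345.8, 221.2])]
top glue_bottle [(0.76, [288.8, 109.7, 308.9, 137.8])]
top labels [(0.78, [328.2, 244.0, 365.1, 277.5])]
top eraser [(0.7, [258.7, 229.9, 273.8, 251.3])]
top loupe [(0.75, [293.4, 241.6, 309.7, 254.9])]
top case [(0.55, [192.5, 391.2])]
top cover [(0.78, [198.1, 227.0])]
top sherd [(0.79, [176.9, 307.7]), (0.75, [141.6, 346.8]), (0.69, [213.4, 341.0])]
top case_seat [(0.84, [191.7, 398.5])]
top cover_grip [(0.91, [198.1, 222.5])]
side case [(0.93, [280.8, 222.5, 368.1, 267.6])]
side cover [(0.92, [301.2, 161.0, 343.4, 187.0])]
side sherd [(0.7, [329.2, 198.5, 347.2, 213.8])]
side glue_bottle [(0.8, [381.3, 158.1, 398.7, 210.8]), (0.66, [296.5, 162.3, 344.4, 186.3])]
side labels [(0.64, [266.6, 194.6, 283.9, 211.0]), (0.59, [239.0, 213.4, 272.8, 234.5])]
side eraser []
side loupe [(0.81, [266.9, 195.8, 283.3, 210.4])]
side case [(0.87, [251.4, 322.9])]
side cover [(0.73, [179.2, 323.5])]
side sherd [(0.56, [227.3, 378.7]), (0.54, [224.7, 302.7]), (0.52, [204.8, 338.9]), (0.48, [253.0, 324.0])]
side case_seat [(0.96, [237.3, 326.5])]
side cover_grip [(0.64, [167.0, 321.4])]
```

The top view shows the cover at about (224,200), the case at (394,191), and three sherds. The one at (306,179) is the largest; the ones at (344,142) and (341,213) are smaller. The bottle is at (298,123). Next I'll measure sizes and poses.

```bash
python3 - <<'E'
from h import *
z=np.load('top0.npz'); im,d=z['im'],z['d']; c,f=setup('top'); P=cloud(c,f,d)
print('table z', np.nanmedian(P[150:170,260:290,2]))
cv2.imwrite('pics/topz.png',cv2.resize(im[90:290,190:430][...,::-1],None,fx=3.3,fy=3,interpolation=cv2.INTER_CUBIC)) 
def rect(mask,zz,name):
    v,u=np.nonzero(mask); w=onz(c,f,u,v,zz)[:,:2]
    r=cv2.minAreaRect((w*1000).astype(np.float32)); print(name,mask.sum(),np.round(r,1).tolist() if 0 else r, 'zmed',np.median(P[mask][:,2]))
hsv=cv2.cvtColor(im,cv2.COLOR_RGB2HSV)
for n,(a,b,e,g) in dict(big=(165,195,290,322),s1=(128,154,333,356),s2=(200,226,330,352)).items():
    sub=np.zeros((400,640),bool); sub[a:b,e:g]=1
    bg=np.median(im[sub],0); m=sub&(im.astype(int).sum(2)<bg.sum()*0.8)
    k,l,st,_=cv2.connectedComponentsWithStats(m.astype(np.uint8)); i=1+np.argmax(st[1:,4]); rect(l==i,0.006,n)
sub=np.zeros((400,640),bool); sub[160:240,190:260]=1
m=sub&(hsv[...,1]<75); k,l,st,_=cv2.connectedComponentsWithStats(m.astype(np.uint8)); i=1+np.argmax(st[1:,4]); rect(l==i,0.014,'cover')
sub=np.zeros((400,640),bool); sub[150:232,362:424]=1
m=sub&(hsv[...,1]<75); k,l,st,_=cv2.connectedComponentsWithStats(m.astype(np.uint8)); i=1+np.argmax(st[1:,4]); rect(l==i,0.030,'case')
for n,u,v,h in [('grip',222.5,198.1,.03),('seat',398.5,191.7,.03),('sherd',307,178,.0),('bottle',298,125,.1),('eraser',266,240,.01),('loupe',301,248,.02),('labels',347,261,.013)]:
    print(n,np.round(onz(c,f,np.array(u),np.array(v),h),3))
c,f=setup('side')
for n,u,v,h in [('grip',321.4,167,.03),('seat',326.5,237.3,.03),('sherd',338.9,204.8,0)]:
    print('side',n,np.round(onz(c,f,np.array(u),np.array(v),h),3))
E
```

```text
table z -0.00042319564000425913
big 246 ((497.72894287109375, -254.5045928955078), (41.726707458496094, 32.96684646606445), 35.42367172241211) zmed 0.006069888590337524
s1 151 ((571.9051513671875, -330.2200927734375), (24.050968170166016, 32.802825927734375), 88.27757263183594) zmed 0.004651735466389306
s2 154 ((429.8512268066406, -321.9354248046875), (27.036542892456055, 29.218107223510742), 28.373384475708008) zmed 0.004082971372580069
cover 2279 ((458.2529296875, -93.1461181640625), (84.47283172607422, 104.73541259765625), 80.9627456665039) zmed 0.013113660851384101
case 2803 ((467.0822448730469, -424.78509521484375), (136.2533721923828, 88.05048370361328), 1.439813494682312) zmed 0.004189496520881741
grip [ 0.461 -0.093  0.03 ]
seat [ 0.466 -0.433  0.03 ]
sherd [ 0.501 -0.257  0.   ]
bottle [ 0.584 -0.241  0.1  ]
eraser [ 0.38  -0.174  0.01 ]
loupe [ 0.363 -0.242  0.02 ]
labels [ 0.336 -0.33   0.013]
side grip [ 0.462 -0.085  0.03 ]
side seat [ 0.476 -0.429  0.03 ]
side sherd [ 0.501 -0.236  0.   ]
```

View pics/topz.png

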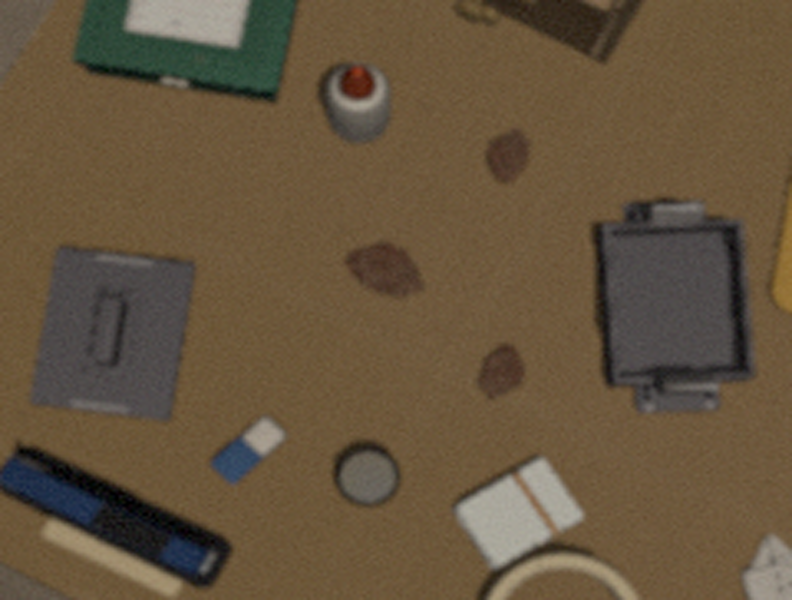

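View pics/wrist0.png

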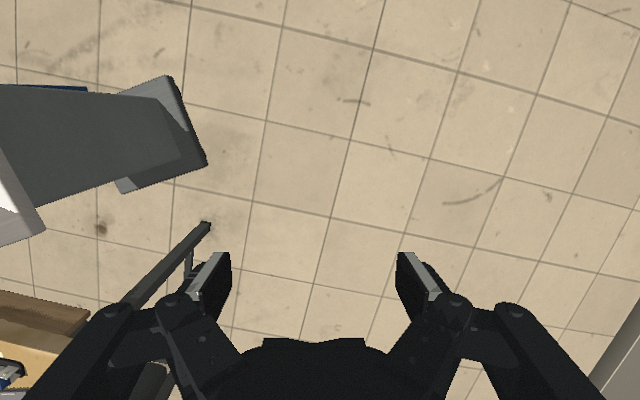

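```bash
r='{"dx":-50,"dy":-5,"rz":0.083}'; python3 -m inch '[{"dx":-50,"dy":-5,"rz":0.083},{"dx":-50,"dy":-5,"rz":0.083},{"dx":-50,"dy":-5,"rz":0.083},{"dx":-50,"dy":-5,"rz":0.083},{"dx":-50,"dy":-5,"rz":0.083},{"dx":-50,"dy":-5,"rz":0.083},{"dx":-50,"dy":-5,"rz":0.083},{"dx":-50,"dy":-5,"rz":0.083},{"dx":-50,"dy":-5,"rz":0.083},{"dx":-50,"dy":-5,"rz":0.083}]'
```

```text
schema error: expected keys dx, dy, dz, rx, ry, rz, hand
```

```bash
python3 -m inch '[{"dx":-50,"dy":-5,"dz":0,"rx":0,"ry":0,"rz":0.083,"hand":-1},{"dx":-50,"dy":-5,"dz":0,"rx":0,"ry":0,"rz":0.083,"hand":-1},{"dx":-50,"dy":-5,"dz":0,"rx":0,"ry":0,"rz":0.083,"hand":-1},{"dx":-50,"dy":-5,"dz":0,"rx":0,"ry":0,"rz":0.083,"hand":-1},{"dx":-50,"dy":-5,"dz":0,"rx":0,"ry":0,"rz":0.083,"hand":-1},{"dx":-50,"dy":-5,"dz":0,"rx":0,"ry":0,"rz":0.083,"hand":-1},{"dx":-50,"dy":-5,"dz":0,"rx":0,"ry":0,"rz":0.083,"hand":-1},{"dx":-50,"dy":-5,"dz":0,"rx":0,"ry":0,"rz":0.083,"hand":-1},{"dx":-50,"dy":-5,"dz":0,"rx":0,"ry":0,"rz":0.083,"hand":-1},{"dx":-50,"dy":-5,"dz":0,"rx":0,"ry":0,"rz":0.083,"hand":-1}]'
```

```text
clock: 2.35
position: [0.5344, 0.2539, 0.2313]
tool_rot: [3.141, 0.0, 2.004]
force: [1.2, 1.3, 0.1]
grip_width: 0.0855
```

```bash
python3 -m inch '[{"dx":-50,"dy":-5,"dz":0,"rx":0,"ry":0,"rz":0.083,"hand":-1},{"dx":-50,"dy":-5,"dz":0,"rx":0,"ry":0,"rz":0.083,"hand":-1},{"dx":-50,"dy":-5,"dz":0,"rx":0,"ry":0,"rz":0.083,"hand":-1},{"dx":-50,"dy":-5,"dz":0,"rx":0,"ry":0,"rz":0.083,"hand":-1},{"dx":-50,"dy":-5,"dz":0,"rx":0,"ry":0,"rz":0.083,"hand":-1},{"dx":-50,"dy":-5,"dz":0,"rx":0,"ry":0,"rz":0.083,"hand":-1},{"dx":-50,"dy":-5,"dz":0,"rx":0,"ry":0,"rz":0.083,"hand":-1},{"dx":-50,"dy":-5,"dz":0,"rx":0,"ry":0,"rz":0.083,"hand":-1},{"dx":-40,"dy":-5,"dz":0,"rx":0,"ry":0,"rz":0.083,"hand":-1},{"dx":-10,"dy":0,"dz":0,"rx":0,"ry":0,"rz":0.04,"hand":-1}]'
python3 - <<'E'
from h import *
s=bot.observe(); print(s['position'],s['tool_rot'],s['qpos'])
c,f=setup('wrist'); im,d=bot.grab_frame('wrist'); P=cloud(c,f,d); np.savez('w1.npz',im=im,d=d,P=P)
cv2.imwrite('pics/w1.png',im[...,::-1])
for t in ['sherd','case']:
    for x in bot.trace('wrist',t):
        m=x['region']; q=P[m]; q=q[np.isfinite(q).all(1)&(d[m]>0)]
        top=q[q[:,2]>0.003] if t=='sherd' else q
        r=cv2.minAreaRect((top[:,:2]*1000).astype(np.float32))
        print(t,round(x['score'],2),np.round(x['box']),m.sum(),r,np.percentile(q[:,2],[10,50,90]))
for t in ['sherd','case_seat','case']:
    for x in bot.tip_of('wrist',t):
        v,u=x['centre']; print(t,x['score'],onz(c,f,np.array(u),np.array(v),.03 if 'seat' in t else .0),u,v)
E
```

```text
clock: 3.35
position: [0.5329, -0.1888, 0.2317]
tool_rot: [3.141, 0.001, 1.212]
force: [-0.1, 0.9, -0.1]
grip_width: 0.0856
[ 0.5329202  -0.18876681  0.23171662] [3.14106789e+00 1.42681645e-03 1.21190515e+00] [-0.12382703  0.4699139   0.50248269  1.77995268 -0.26776329  0.95954246
  0.12892864]
sherd 0.7 [269. 272. 292. 283.] 260 ((431.7215881347656, -320.0767822265625), (28.320659637451172, 27.711389541625977), 18.52152442932129) [0.00437398 0.00591447 0.00691012]
sherd 0.58 [297. 209. 319. 240.] 550 ((497.46929931640625, -252.00286865234375), (38.445621490478516, 37.258201599121094), 21.93889045715332) [0.0057837  0.00743335 0.00881529]
sherd 0.5 [360. 248. 387. 261.] 296 ((573.51171875, -330.68402099609375), (27.63560676574707, 29.254152297973633), 28.366483688354492) [0.00374656 0.00582242 0.00697873]
case 0.72 [279. 292. 375. 348.] 3262 ((511.01068115234375, -325.154052734375), (292.2724914550781, 145.28773498535156), 67.65933990478516) [0.00362085 0.00524569 0.03002138]
case 0.19 [205. 231. 230. 260.] 468 ((421.62884521484375, -210.6050262451172), (166.8408966064453, 33.19561004638672), 24.7065372467041) [0.0080566  0.01668485 0.02008189]
sherd 0.68 [ 0.46325813 -0.45852996  0.        ] 331.2 338.4
sherd 0.65 [ 0.56675492 -0.33333227  0.        ] 369.1 255.3
sherd 0.63 [ 0.42635921 -0.32090403  0.        ] 278.2 277.6
sherd 0.59 [ 0.49587698 -0.25696255  0.        ] 305.8 226.1
case_seat 0.91 [ 0.47040104 -0.42591279  0.03      ] 329.7 335.9
case 0.95 [ 0.47162634 -0.42497489  0.        ] 329.2 321.5
case 0.31 [ 0.33912777 -0.33289502  0.        ] 230.1 300.5
```

View pics/w1.png

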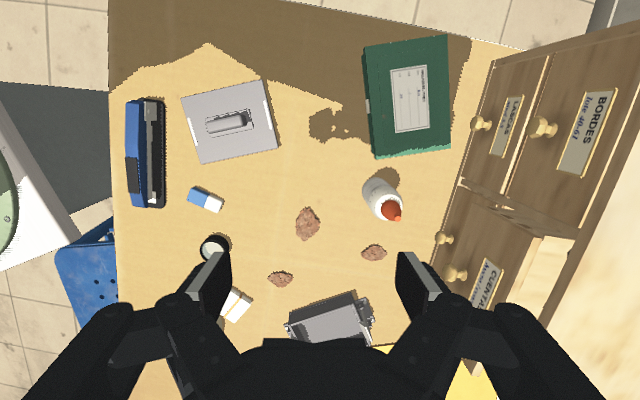

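```bash
cat > an.py <<'E'
from h import *
def ext(xy,name):
    best=[]
    for a in range(0,180,3):
        t=np.radians(a); p=xy@np.array([np.cos(t),np.sin(t)]); best.append((a,np.ptp(p)*1000))
    b=np.array(best); print(name,'min',b[b[:,1].argmin()],'max',b[b[:,1].argmax()]); print(dict((int(a),round(e)) for a,e in best[::3]))
E
python3 - <<'E'
from an import *
z=np.load('w1.npz'); im,P,d=z['im'],z['P'],z['d']
def comp(sub,m,name):
    m=m&sub; k,l,st,_=cv2.connectedComponentsWithStats(m.astype(np.uint8)); i=1+np.argmax(st[1:,4]); return l==i
hsv=cv2.cvtColor(im,cv2.COLOR_RGB2HSV)
sub=np.zeros((400,640),bool); sub[200:248,288:328]=1
zz=P[...,2]
print(np.percentile(zz[sub],[5,20,50,80,95]))
m=comp(sub,zz>0.004,'s'); xy=P[m][:,:2]; ext(xy,'sherd'); 
r=cv2.minAreaRect((xy*1000).astype(np.float32)); print(r, 'c',xy.mean(0),m.sum())
for a in (20,-70,-20,70):
    pass
t=np.radians(np.arange(0,180,3))
# bbox centre for rect with y-axis = max extent
cv2.imwrite('pics/crop.png',cv2.resize(im[195:255,280:335][...,::-1],None,fx=8,fy=8,interpolation=cv2.INTER_CUBIC))
sub=np.zeros((400,640),bool); sub[75:168,175:285]=1
m=comp(sub,(zz>0.009)&(zz<0.02),'c'); r=cv2.minAreaRect((P[m][:,:2]*1000).astype(np.float32)); print('cover',r,np.median(zz[m]))
m=comp(sub,(zz>0.028),'c'); r=cv2.minAreaRect((P[m][:,:2]*1000).astype(np.float32)); print('bar',r,np.median(zz[m]),m.sum())
E
```

```text
[-0.0001316   0.00050915  0.00132786  0.00696357  0.00843394]
sherd min [159.         32.3580183] max [60.         49.15693233]
{0: 37, 9: 38, 18: 39, 27: 42, 36: 45, 45: 48, 54: 49, 63: 49, 72: 49, 81: 48, 90: 46, 99: 43, 108: 39, 117: 37, 126: 36, 135: 34, 144: 33, 153: 33, 162: 33, 171: 35}
((498.0809631347656, -252.2054443359375), (40.57400131225586, 37.57504653930664), 24.186866760253906) c [ 0.4991982  -0.25174494] 559
cover ((458.9826965332031, -90.92234802246094), (84.56367492675781, 104.6421890258789), 80.92155456542969) 0.014504028137664826
bar ((499.2071838378906, -98.43856811523438), (15.195120811462402, 125.08456420898438), 79.18412780761719) 0.03905465476196307 485
```

View pics/crop.png

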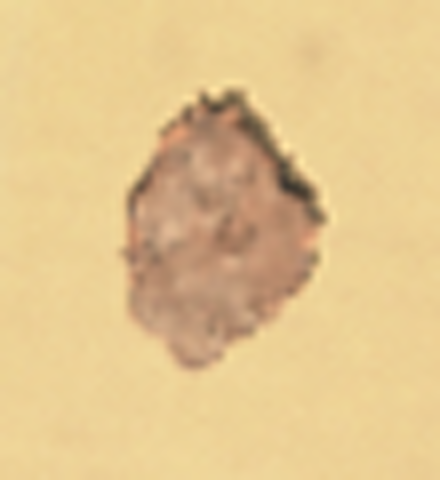

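```bash
python3 -m inch '[{"dx":-36,"dy":-5,"dz":20,"rx":0,"ry":0,"rz":0,"hand":-0.3},{"dx":-36,"dy":-5,"dz":30,"rx":0,"ry":0,"rz":0,"hand":-0.3},{"dx":0,"dy":0,"dz":40,"rx":0,"ry":0,"rz":0.11,"hand":-0.3},{"dx":0,"dy":0,"dz":40,"rx":0,"ry":0,"rz":0,"hand":-0.3},{"dx":0,"dy":0,"dz":20,"rx":0,"ry":0,"rz":0,"hand":-0.3},{"dx":0,"dy":0,"dz":0,"rx":0,"ry":0,"rz":0,"hand":-0.3}]' 40
python3 - <<'E'
from h import *
s=bot.observe(); print(s['position'],s['tool_rot'],s['qpos'],s['grip_width'])
c,f=setup('wrist'); im,d=bot.grab_frame('wrist'); P=cloud(c,f,d); np.savez('w2.npz',im=im,d=d,P=P)
cv2.imwrite('pics/w2.png',im[...,::-1])
z=P[...,2]; ok=(d>0)
for x in bot.trace('wrist','sherd'):
    m=x['region']; q=P[m]; q=q[(q[:,2]>.004)&(q[:,2]<.012)]; print(x['score'],np.round(x['box']),cv2.minAreaRect((q[:,:2]*1000).astype(np.float32)),q[:,:2].min(0),q[:,:2].max(0))
E
```

```text
clock: 4.25
position: [0.5001, -0.2466, 0.0788]
tool_rot: [-3.137, 0.0, 1.113]
force: [-0.1, -1.0, 0.9]
grip_width: 0.0555
[ 0.50005789 -0.24655101  0.0788428 ] [-3.13730342e+00  1.66583702e-04  1.11311999e+00] [ 0.06580617  0.67496925  0.4083633   1.90847845 -0.42388475  0.64797755
  0.28036059] 0.055460502257806944
0.85 [262. 298. 300. 324.] ((430.63330078125, -319.9057922363281), (29.153560638427734, 30.266572952270508), 26.258146286010742) [ 0.41235024 -0.33470205] [ 0.44805773 -0.30796401]
0.79 [297. 191. 338. 249.] ((497.29144287109375, -251.26670837402344), (37.307918548583984, 39.71052169799805), 14.761918067932129) [ 0.48044336 -0.2739271 ] [ 0.51621453 -0.22929012]
0.6 [408. 245. 454. 272.] ((572.7715454101562, -330.38092041015625), (29.653850555419922, 30.44510269165039), 26.67252540588379) [ 0.55521483 -0.34252984] [ 0.59137378 -0.31582329]
0.17 [109. 173. 168. 215.] ((382.078857421875, -169.95986938476562), (20.3062801361084, 47.183860778808594), 43.48727035522461) [ 0.36150638 -0.19132855] [ 0.40399435 -0.14798539]
```

View pics/w2.png

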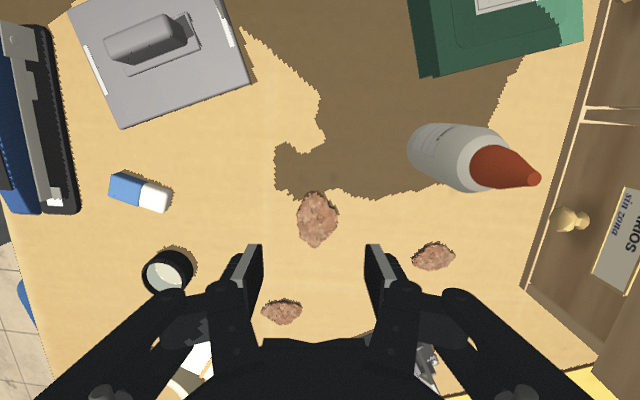

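```bash
python3 -m inch '[{"dx":-5,"dy":0,"dz":35,"rx":0,"ry":0,"rz":0,"hand":-0.3},{"dx":0,"dy":0,"dz":25,"rx":0,"ry":0,"rz":0,"hand":-0.3},{"dx":0,"dy":0,"dz":12,"rx":0,"ry":0,"rz":0,"hand":-0.3},{"dx":0,"dy":0,"dz":4,"rx":0,"ry":0,"rz":0,"hand":-0.3},{"dx":0,"dy":0,"dz":0,"rx":0,"ry":0,"rz":0,"hand":-0.3}]'
python3 -m inch '[{"dx":0,"dy":0,"dz":0,"rx":0,"ry":0,"rz":0,"hand":1},{"dx":0,"dy":0,"dz":0,"rx":0,"ry":0,"rz":0,"hand":1},{"dx":0,"dy":0,"dz":0,"rx":0,"ry":0,"rz":0,"hand":1},{"dx":0,"dy":0,"dz":0,"rx":0,"ry":0,"rz":0,"hand":1},{"dx":0,"dy":0,"dz":0,"rx":0,"ry":0,"rz":0,"hand":1},{"dx":0,"dy":0,"dz":0,"rx":0,"ry":0,"rz":0,"hand":1}]' 40
python3 - <<'E'
from an import *
z=np.load('w2.npz'); im,P,d=z['im'],z['P'],z['d']; zz=P[...,2]
def comp(sub,m):
    m=m&sub; k,l,st,_=cv2.connectedComponentsWithStats(m.astype(np.uint8)); i=1+np.argmax(st[1:,4]); return l==i
sub=np.zeros((400,640),bool); sub[0:80,90:225]=1
m=comp(sub,(zz>0.032)&(zz<.045)); r=cv2.minAreaRect((P[m][:,:2]*1000).astype(np.float32)); print('bar',r,np.median(zz[m]),m.sum())
z=np.load('w1.npz'); im,P,d=z['im'],z['P'],z['d']; zz=P[...,2]
sub=np.zeros((400,640),bool); sub[95:145,195:258]=1
m=comp(sub,(zz>0.032)&(zz<.045)); r=cv2.minAreaRect((P[m][:,:2]*1000).astype(np.float32)); print('bar w1',r,np.median(zz[m]),m.sum())
E
```

```text
clock: 4.85
position: [0.4992, -0.2529, 0.0062]
tool_rot: [3.141, -0.0, 1.111]
force: [-0.1, -0.7, 0.6]
grip_width: 0.0556
clock: 5.45
position: [0.501, -0.2542, 0.0082]
tool_rot: [3.136, -0.0, 1.11]
force: [-0.1, 0.1, 37.2]
grip_width: 0.0002
bar ((459.2286376953125, -91.47313690185547), (14.19997787475586, 44.25685119628906), 81.63298034667969) 0.03894827836711626 2001
bar w1 ((459.21405029296875, -90.80939483642578), (14.17305850982666, 43.62461471557617), 81.15221405029297) 0.03907490802075983 468
```

```bash
python3 -m inch '[{"dx":0,"dy":0,"dz":-20,"rx":0,"ry":0,"rz":0,"hand":0.5},{"dx":0,"dy":0,"dz":-20,"rx":0,"ry":0,"rz":0,"hand":-0.3},{"dx":0,"dy":0,"dz":-20,"rx":0,"ry":0,"rz":0,"hand":-0.3},{"dx":0,"dy":0,"dz":0,"rx":0,"ry":0,"rz":0,"hand":-0.3},{"dx":0,"dy":0,"dz":0,"rx":0,"ry":0,"rz":0,"hand":-0.3}]' 40
python3 - <<'E'
from h import *
s=bot.observe(); print(s['position'],s['tool_rot'],s['force'],s['grip_width'])
c,f=setup('wrist'); im,d=bot.grab_frame('wrist'); P=cloud(c,f,d); np.savez('w3.npz',im=im,d=d,P=P)
cv2.imwrite('pics/w3.png',im[...,::-1])
for x in bot.trace('wrist','sherd'):
    m=x['region']; q=P[m]; q=q[(q[:,2]>.004)&(q[:,2]<.012)]
    if len(q)<20: continue
    print(x['score'],np.round(x['box']),cv2.minAreaRect((q[:,:2]*1000).astype(np.float32)))
    b=[(a,round(np.ptp(q[:,:2]@[np.cos(np.radians(a)),np.sin(np.radians(a))])*1000)) for a in range(0,180,9)]; print(b, np.percentile(q[:,2],[50,95]))
E
```

```text
clock: 5.95
position: [0.499, -0.2527, 0.0659]
tool_rot: [3.14, -0.0, 1.111]
force: [0.1, -0.9, -0.3]
grip_width: 0.0556
[ 0.49903574 -0.25266765  0.06590655] [ 3.14028783e+00 -3.34391321e-04  1.11111141e+00] [ 0.05588577 -0.90917857 -0.26368725] 0.05558603506367381
0.93 [412. 244. 461. 275.] ((573.4754028320312, -330.5045471191406), (28.66490364074707, 29.815319061279297), 27.343564987182617)
[(0, 36), (9, 34), (18, 32), (27, 29), (36, 27), (45, 26), (54, 25), (63, 25), (72, 24), (81, 25), (90, 26), (99, 27), (108, 28), (117, 30), (126, 33), (135, 35), (144, 37), (153, 38), (162, 38), (171, 38)] [0.00593668 0.00726741]
0.61 [294. 189. 336. 247.] ((496.56732177734375, -251.76229858398438), (38.94333267211914, 39.7751350402832), 17.628042221069336)
[(0, 37), (9, 38), (18, 39), (27, 42), (36, 45), (45, 47), (54, 49), (63, 49), (72, 49), (81, 48), (90, 46), (99, 43), (108, 40), (117, 38), (126, 35), (135, 35), (144, 34), (153, 33), (162, 33), (171, 35)] [0.0075918  0.00900246]
```

View pics/w3.png

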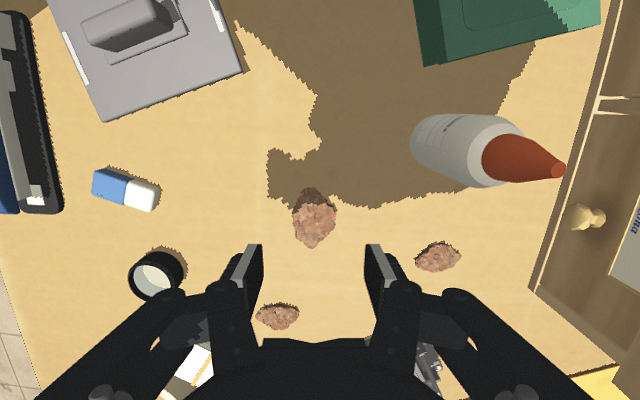

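```bash
python3 -m inch '[{"dx":0,"dy":-2,"dz":35,"rx":0,"ry":0,"rz":0,"hand":-0.1},{"dx":0,"dy":0,"dz":20,"rx":0,"ry":0,"rz":0,"hand":-0.1},{"dx":0,"dy":0,"dz":8,"rx":0,"ry":0,"rz":0,"hand":-0.1},{"dx":0,"dy":0,"dz":3,"rx":0,"ry":0,"rz":0,"hand":-0.1},{"dx":0,"dy":0,"dz":1,"rx":0,"ry":0,"rz":0,"hand":-0.1},{"dx":0,"dy":0,"dz":0,"rx":0,"ry":0,"rz":0,"hand":-0.1}]'
python3 -m inch '[{"dx":0,"dy":0,"dz":2,"rx":0,"ry":0,"rz":0,"hand":-0.1},{"dx":0,"dy":0,"dz":0,"rx":0,"ry":0,"rz":0,"hand":-0.1}]'
```

```text
clock: 6.65
position: [0.4972, -0.2521, -0.0011]
tool_rot: [3.141, -0.0, 1.111]
force: [0.5, 0.1, 0.2]
grip_width: 0.0472
clock: 6.85
position: [0.4974, -0.2521, -0.0025]
tool_rot: [3.14, -0.0, 1.111]
force: [-2.8, 2.8, 15.3]
grip_width: 0.0469
```

```bash
python3 -m inch '[{"dx":0,"dy":0,"dz":-3,"rx":0,"ry":0,"rz":0,"hand":-0.1},{"dx":0,"dy":0,"dz":0,"rx":0,"ry":0,"rz":0,"hand":1},{"dx":0,"dy":0,"dz":0,"rx":0,"ry":0,"rz":0,"hand":1},{"dx":0,"dy":0,"dz":0,"rx":0,"ry":0,"rz":0,"hand":1},{"dx":0,"dy":0,"dz":0,"rx":0,"ry":0,"rz":0,"hand":1},{"dx":0,"dy":0,"dz":0,"rx":0,"ry":0,"rz":0,"hand":1}]' 40
```

```text
clock: 7.45
position: [0.4972, -0.252, 0.0001]
tool_rot: [3.141, -0.0, 1.111]
force: [-2.2, 2.1, 17.9]
grip_width: 0.0311
```

```bash
python3 -m inch '[{"dx":0,"dy":0,"dz":-10,"rx":0,"ry":0,"rz":0,"hand":1},{"dx":0,"dy":0,"dz":-40,"rx":0,"ry":0,"rz":0,"hand":1},{"dx":0,"dy":0,"dz":-50,"rx":0,"ry":0,"rz":0,"hand":1},{"dx":0,"dy":0,"dz":-50,"rx":0,"ry":0,"rz":0,"hand":1}]'
python3 - <<'E'
from an import *
def near(P,d):
    zz=P[...,2]; return P[(d>0)&(abs(P[...,0]-.468)<.085)&(abs(P[...,1]+.425)<.06)]
for n in ['top','side']:
    z=np.load(f'{n}0.npz'); c,f=setup(n); P=cloud(c,f,z['d']); q=near(P,z['d'])
    for lo,hi in [(.025,.034),(.04,.055)]:
        r=q[(q[:,2]>lo)&(q[:,2]<hi)]; print(n,lo,len(r),np.round(np.median(r[:,2]),4),cv2.minAreaRect((r[:,:2]*1000).astype(np.float32)) if len(r)>3 else 0)
    fl=q[(q[:,2]>.002)&(q[:,2]<.0055)]; 
    r=bot.observe
z=np.load('w1.npz'); q=near(z['P'],z['d'])
for lo,hi in [(.025,.034),(.04,.055)]:
    r=q[(q[:,2]>lo)&(q[:,2]<hi)]; print('w1',lo,len(r),np.round(np.median(r[:,2]),4),cv2.minAreaRect((r[:,:2]*1000).astype(np.float32)))
im=np.load('w1.npz')['im']; cv2.imwrite('pics/case.png',cv2.resize(im[280:350,260:400][...,::-1],None,fx=5,fy=5))
im=np.load('top0.npz')['im']; cv2.imwrite('pics/caset.png',cv2.resize(im[145:235,355:430][...,::-1],None,fx=6.5,fy=6.5))
c,f=setup('wrist'); im,d=bot.grab_frame('wrist'); P=cloud(c,f,d); np.savez('w4.npz',im=im,d=d,P=P)
cv2.imwrite('pics/w4.png',im[...,::-1]); print(bot.observe()['grip_width'],bot.observe()['position'])
E
```

```text
clock: 7.85
position: [0.4962, -0.2518, 0.1512]
tool_rot: [-3.141, 0.0, 1.11]
force: [1.5, 1.4, -0.5]
grip_width: 0.0311
top 0.025 382 0.0289 ((469.8103942871094, -426.8786315917969), (115.03362274169922, 85.18329620361328), 1.029605746269226)
top 0.04 165 0.0472 ((469.8472900390625, -426.5486755371094), (118.42765045166016, 30.096717834472656), 0.965884268283844)
side 0.025 598 0.0291 ((472.21392822265625, -427.5788879394531), (115.31534576416016, 87.16083526611328), 0.8236229419708252)
side 0.04 160 0.0464 ((471.7664794921875, -427.1373291015625), (117.83837127685547, 32.248260498046875), 1.4358174800872803)
w1 0.025 442 0.0297 ((480.0964660644531, -404.65411376953125), (75.39456939697266, 128.04510498046875), 65.18553924560547)
w1 0.04 134 0.0476 ((524.7389526367188, -422.3077087402344), (10.097959518432617, 30.284276962280273), 2.1912004947662354)
0.03116778039573349 [ 0.49875398 -0.2536996   0.15849759]
```

View pics/w4.png

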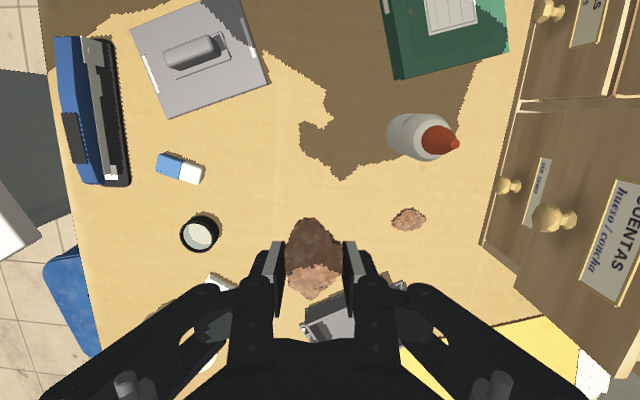

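View pics/caset.png

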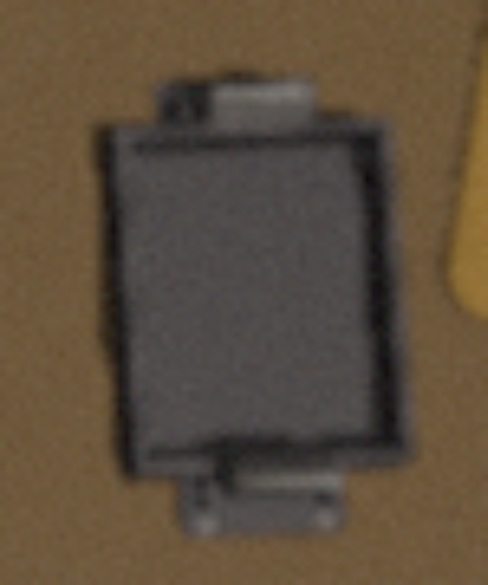

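View pics/case.png

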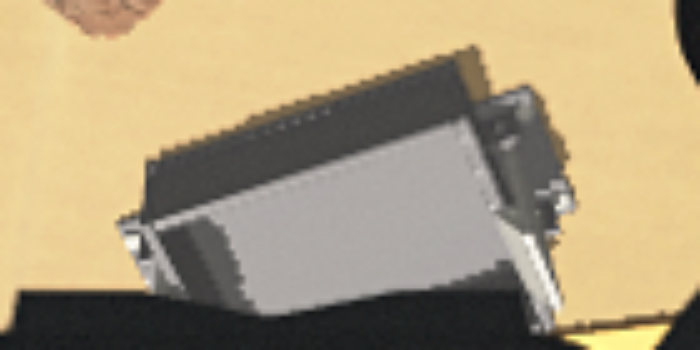

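```bash
python3 -m inch '[{"dx":-42,"dy":13,"dz":0,"rx":0,"ry":0,"rz":0,"hand":1},{"dx":-42,"dy":13,"dz":0,"rx":0,"ry":0,"rz":0,"hand":1},{"dx":-42,"dy":13,"dz":0,"rx":0,"ry":0,"rz":0,"hand":1},{"dx":-41,"dy":13,"dz":0,"rx":0,"ry":0,"rz":0,"hand":1},{"dx":0,"dy":0,"dz":20,"rx":0,"ry":0,"rz":-0.12,"hand":1},{"dx":0,"dy":0,"dz":20,"rx":0,"ry":0,"rz":-0.12,"hand":1},{"dx":0,"dy":0,"dz":20,"rx":0,"ry":0,"rz":-0.12,"hand":1},{"dx":0,"dy":0,"dz":20,"rx":0,"ry":0,"rz":-0.12,"hand":1},{"dx":0,"dy":0,"dz":0,"rx":0,"ry":0,"rz":0,"hand":1}]'
python3 - <<'E'
from h import *
s=bot.observe(); print(s['position'],s['tool_rot'],s['qpos'],s['grip_width'])
for n in ['wrist','side']:
    im,d=bot.grab_frame(n); c,f=setup(n); np.savez(n+'5.npz',im=im,d=d,P=cloud(c,f,d))
    if n=='side': im=cv2.resize(im[130:300,220:440],None,fx=3.3,fy=3.3)
    cv2.imwrite(f'pics/{n}5.png',im[...,::-1])
E
```

```text
clock: 8.8
position: [0.4681, -0.4238, 0.0674]
tool_rot: [-3.139, -0.002, 1.593]
force: [0.3, -0.2, -0.1]
grip_width: 0.0313
[ 0.46810615 -0.42378056  0.06740632] [-3.13915490e+00 -2.34906714e-03  1.59270623e+00] [ 0.45276237  0.7598721   0.28969242  1.70644319 -0.30241294  0.72290785
  0.91798212] 0.03131199671258768
```

View pics/wrist5.png

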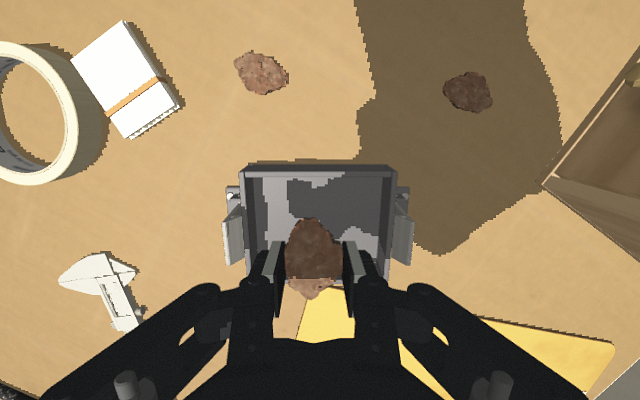

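View pics/side5.png

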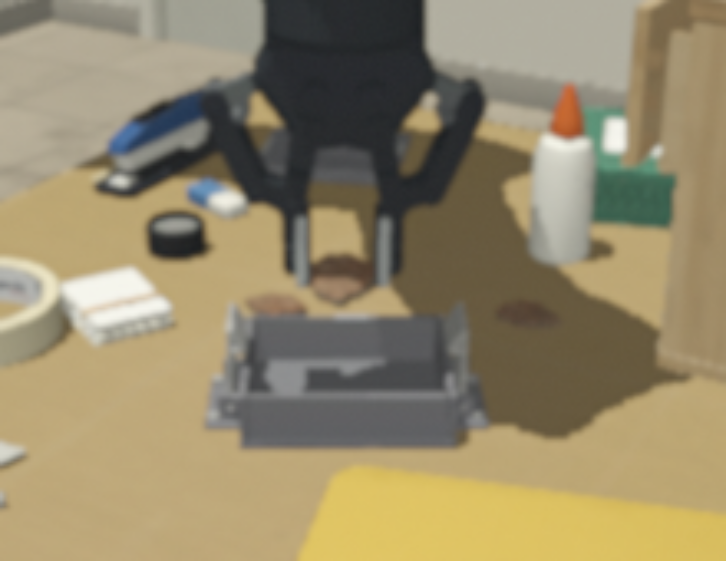

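```bash
python3 -m inch '[{"dx":-3,"dy":2,"dz":25,"rx":0,"ry":0,"rz":0,"hand":1},{"dx":0,"dy":0,"dz":20,"rx":0,"ry":0,"rz":0,"hand":1},{"dx":0,"dy":0,"dz":12,"rx":0,"ry":0,"rz":0,"hand":1},{"dx":0,"dy":0,"dz":0,"rx":0,"ry":0,"rz":0,"hand":1}]'
```

```text
clock: 9.3
position: [0.4711, -0.4272, 0.0119]
tool_rot: [-3.141, -0.001, 1.589]
force: [0.1, 0.6, 0.3]
grip_width: 0.031
```

```bash
python3 -m inch '[{"dx":0,"dy":0,"dz":3,"rx":0,"ry":0,"rz":0,"hand":1},{"dx":0,"dy":0,"dz":0,"rx":0,"ry":0,"rz":0,"hand":-0.1},{"dx":0,"dy":0,"dz":0,"rx":0,"ry":0,"rz":0,"hand":-0.1},{"dx":0,"dy":0,"dz":-5,"rx":0,"ry":0,"rz":0,"hand":-0.1},{"dx":0,"dy":0,"dz":-30,"rx":0,"ry":0,"rz":0,"hand":-0.1},{"dx":0,"dy":0,"dz":-40,"rx":0,"ry":0,"rz":0,"hand":-0.1},{"dx":0,"dy":0,"dz":-50,"rx":0,"ry":0,"rz":0,"hand":-0.1}]'
```

```text
clock: 10.0
position: [0.4706, -0.427, 0.1353]
tool_rot: [-3.14, -0.001, 1.59]
force: [1.2, -1.0, -0.1]
grip_width: 0.0473
```

```bash
python3 -m inch '[{"dx":-45,"dy":0,"dz":-20,"rx":0,"ry":0,"rz":0,"hand":-0.1},{"dx":-45,"dy":0,"dz":-20,"rx":0,"ry":0,"rz":0,"hand":-0.1},{"dx":0,"dy":0,"dz":0,"rx":0,"ry":0,"rz":0,"hand":-0.1},{"dx":0,"dy":0,"dz":0,"rx":0,"ry":0,"rz":0,"hand":-0.1}]'
cat > casem.py <<'E'
from h import *
import sys
n=sys.argv[1]; s=bot.observe(); print(s['position'],s['tool_rot'])
c,f=setup('wrist'); im,d=bot.grab_frame('wrist'); P=cloud(c,f,d); np.savez(n+'.npz',im=im,d=d,P=P)
cv2.imwrite(f'pics/{n}.png',im[...,::-1])
q=P[(d>0)&(abs(P[...,0]-.468)<.085)&(abs(P[...,1]+.425)<.06)]
for lo,hi in [(.025,.034),(.04,.055),(.0105,.017)]:
    r=q[(q[:,2]>lo)&(q[:,2]<hi)]
    if len(r)>5: print(lo,len(r),np.median(r[:,2]),cv2.minAreaRect((r[:,:2]*1000).astype(np.float32)))
for t in ['case_seat','sherd']:
    for x in bot.tip_of('wrist',t):
        v,u=x['centre']; print(t,round(x['score'],2),onz(c,f,np.array(u),np.array(v),.03 if 'seat' in t else .004),u,v)
E
python3 casem.py w6
```

```text
clock: 10.4
position: [0.4725, -0.5185, 0.175]
tool_rot: [3.141, 0.001, 1.589]
force: [0.0, 0.9, -0.4]
grip_width: 0.0469
[ 0.47254971 -0.51848748  0.17500924] [3.14109221e+00 7.90153332e-04 1.58909785e+00]
0.025 1760 0.03008047097575789 ((468.13726806640625, -425.0755920410156), (109.37385559082031, 84.07962799072266), 1.3392139673233032)
0.04 887 0.047649667700457254 ((470.7151794433594, -424.9769287109375), (118.41888427734375, 29.83098793029785), 1.3779886960983276)
0.0105 1368 0.012057429190993646 ((470.4595947265625, -424.92108154296875), (125.01190948486328, 77.26734161376953), 1.180299162864685)
case_seat 0.88 [ 0.46957038 -0.42528584  0.03      ] 312.0 95.6
sherd 0.93 [ 0.47319043 -0.43265947  0.004     ] 315.4 104.6
```

View pics/w6.png

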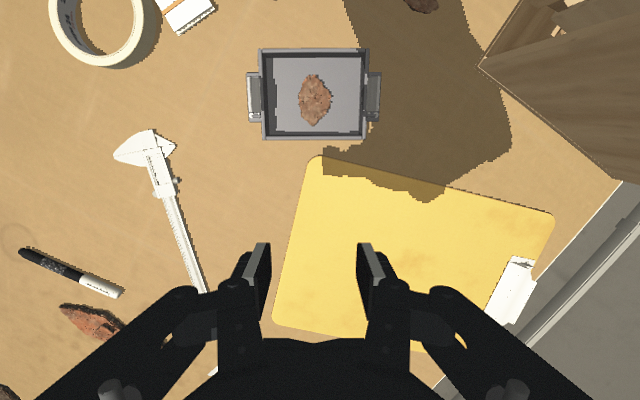

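The sherd lies flat in the middle of the case, at pixel (315,100). Next is the cover.

```bash
python3 -m inch '[{"dx":47.5,"dy":0,"dz":0,"rx":0,"ry":0,"rz":0,"hand":-0.1},{"dx":47.5,"dy":-1,"dz":0,"rx":0,"ry":0,"rz":0,"hand":-0.1},{"dx":47.5,"dy":-1,"dz":0,"rx":0,"ry":0,"rz":0,"hand":-0.1},{"dx":47.5,"dy":-1,"dz":0,"rx":0,"ry":0,"rz":0,"hand":-0.1},{"dx":47.5,"dy":-1,"dz":0,"rx":0,"ry":0,"rz":0,"hand":-0.1},{"dx":47.5,"dy":-1,"dz":0,"rx":0,"ry":0,"rz":0,"hand":-0.1},{"dx":47.5,"dy":-1,"dz":0,"rx":0,"ry":0,"rz":0,"hand":-0.1},{"dx":47.5,"dy":0,"dz":0,"rx":0,"ry":0,"rz":0.14,"hand":-0.1},{"dx":47.5,"dy":0,"dz":0,"rx":0,"ry":0,"rz":0,"hand":-0.1}]'
python3 -m inch '[{"dx":0,"dy":0,"dz":0,"rx":0,"ry":0,"rz":0.146,"hand":-0.1},{"dx":0,"dy":0,"dz":0,"rx":0,"ry":0,"rz":0.146,"hand":-0.1},{"dx":0,"dy":0,"dz":0,"rx":0,"ry":0,"rz":0.146,"hand":-0.1},{"dx":0,"dy":0,"dz":0,"rx":0,"ry":0,"rz":0.146,"hand":-0.1},{"dx":0,"dy":0,"dz":0,"rx":0,"ry":0,"rz":0.146,"hand":-0.1},{"dx":0,"dy":0,"dz":0,"rx":0,"ry":0,"rz":0.146,"hand":-0.1},{"dx":0,"dy":0,"dz":0,"rx":0,"ry":0,"rz":0.146,"hand":-0.1},{"dx":0,"dy":0,"dz":0,"rx":0,"ry":0,"rz":0.146,"hand":-0.1},{"dx":0,"dy":0,"dz":0,"rx":0,"ry":0,"rz":0.146,"hand":-0.1},{"dx":0,"dy":0,"dz":0,"rx":0,"ry":0,"rz":0.146,"hand":-0.1}]'
```

```text
clock: 11.45
position: [0.4639, -0.0897, 0.1744]
tool_rot: [-3.141, -0.0, 1.451]
force: [1.7, 0.2, -0.6]
grip_width: 0.0473
clock: 12.45
position: [0.4647, -0.0912, 0.1742]
tool_rot: [-3.141, 0.0, -0.009]
force: [0.2, -0.5, -0.5]
grip_width: 0.0466
```

```bash
python3 -m inch '[{"dx":-25,"dy":0,"dz":-30,"rx":0,"ry":0,"rz":0.146,"hand":-0.1},{"dx":0,"dy":0,"dz":0,"rx":0,"ry":0,"rz":0,"hand":-0.1}]'
python3 - <<'E'
from h import *
s=bot.observe(); print(s['position'],s['tool_rot'],s['qpos'])
c,f=setup('wrist'); im,d=bot.grab_frame('wrist'); P=cloud(c,f,d); np.savez('w7.npz',im=im,d=d,P=P)
cv2.imwrite('pics/w7.png',im[...,::-1])
q=P[(d>0)&(abs(P[...,0]-.459)<.075)&(abs(P[...,1]+.091)<.07)]
for lo,hi in [(.009,.02),(.034,.044)]:
    r=q[(q[:,2]>lo)&(q[:,2]<hi)]
    if len(r)>5: print(lo,len(r),np.median(r[:,2]),cv2.minAreaRect((r[:,:2]*1000).astype(np.float32)))
for x in bot.tip_of('wrist','cover_grip'):
    v,u=x['centre']; print(round(x['score'],2),onz(c,f,np.array(u),np.array(v),.03),u,v)
E
```

```text
clock: 12.65
position: [0.4384, -0.0915, 0.2057]
tool_rot: [-3.141, 0.0, -0.157]
force: [1.0, 1.1, -0.6]
grip_width: 0.0472
[ 0.43836218 -0.09150503  0.20571242] [-3.14052385e+00  3.49068344e-07 -1.56563434e-01] [-0.62494802  0.40962536  0.91214516  2.103867   -0.44300248  0.82878702
 -1.17206707]
0.009 5602 0.014400485911493288 ((450.1600341796875, -108.97138977050781), (122.58503723144531, 114.47663116455078), 81.00577545166016)
0.034 487 0.038845435252391314 ((459.0704650878906, -90.71173095703125), (13.400795936584473, 44.24874496459961), 81.1644515991211)
0.83 [ 0.45836743 -0.0944509   0.03      ] 313.4 165.1
```

View pics/w7.png

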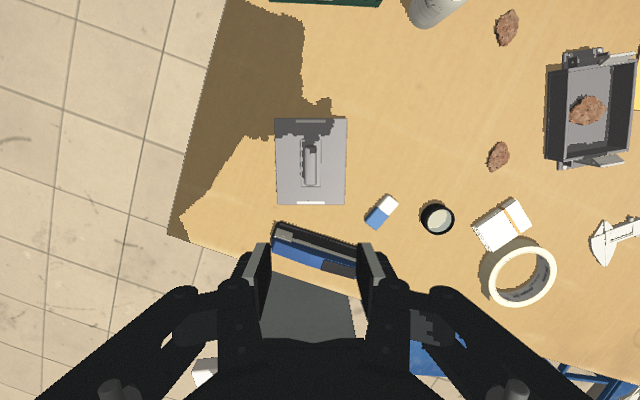

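```bash
python3 -m inch '[{"dx":20,"dy":-4,"dz":30,"rx":0,"ry":0,"rz":0,"hand":-0.1},{"dx":0,"dy":0,"dz":45,"rx":0,"ry":0,"rz":0,"hand":-0.1},{"dx":0,"dy":0,"dz":45,"rx":0,"ry":0,"rz":0,"hand":-0.1},{"dx":0,"dy":0,"dz":40,"rx":0,"ry":0,"rz":0,"hand":-0.1},{"dx":0,"dy":0,"dz":20,"rx":0,"ry":0,"rz":0,"hand":-0.1},{"dx":0,"dy":0,"dz":0,"rx":0,"ry":0,"rz":0,"hand":-0.1},{"dx":0,"dy":0,"dz":0,"rx":0,"ry":0,"rz":0,"hand":-0.1}]'
```

```text
clock: 13.45
position: [0.4604, -0.0912, 0.0245]
tool_rot: [-3.141, 0.001, -0.15]
force: [1.1, -0.7, -0.1]
grip_width: 0.0468
```

```bash
python3 -m inch '[{"dx":-1,"dy":0,"dz":5,"rx":0,"ry":0,"rz":0.006,"hand":-0.1},{"dx":0,"dy":0,"dz":2,"rx":0,"ry":0,"rz":0,"hand":-0.1},{"dx":0,"dy":0,"dz":0,"rx":0,"ry":0,"rz":0,"hand":1},{"dx":0,"dy":0,"dz":0,"rx":0,"ry":0,"rz":0,"hand":1},{"dx":0,"dy":0,"dz":0,"rx":0,"ry":0,"rz":0,"hand":1},{"dx":0,"dy":0,"dz":0,"rx":0,"ry":0,"rz":0,"hand":1},{"dx":0,"dy":0,"dz":0,"rx":0,"ry":0,"rz":0,"hand":1}]' 90
```

```text
clock: 14.15
position: [0.4597, -0.0908, 0.0179]
tool_rot: [-3.141, -0.001, -0.156]
force: [-2.0, 2.2, 13.6]
grip_width: 0.0123
```

```bash
python3 -m inch '[{"dx":0,"dy":0,"dz":-20,"rx":0,"ry":0,"rz":0,"hand":1},{"dx":0,"dy":0,"dz":-40,"rx":0,"ry":0,"rz":0,"hand":1},{"dx":0,"dy":0,"dz":-45,"rx":0,"ry":0,"rz":-0.09,"hand":1},{"dx":0,"dy":0,"dz":-45,"rx":0,"ry":0,"rz":-0.09,"hand":1},{"dx":0,"dy":40,"dz":0,"rx":0,"ry":0,"rz":0,"hand":1},{"dx":0,"dy":42,"dz":0,"rx":0,"ry":0,"rz":0,"hand":1},{"dx":0,"dy":42,"dz":0,"rx":0,"ry":0,"rz":0,"hand":1},{"dx":0,"dy":42,"dz":0,"rx":0,"ry":0,"rz":0,"hand":1},{"dx":0,"dy":42,"dz":0,"rx":0,"ry":0,"rz":0,"hand":1},{"dx":0,"dy":42,"dz":0,"rx":0,"ry":0,"rz":0,"hand":1}]'
python3 -m inch '[{"dx":0,"dy":42,"dz":0,"rx":0,"ry":0,"rz":0,"hand":1},{"dx":0,"dy":30,"dz":0,"rx":0,"ry":0,"rz":0,"hand":1},{"dx":0,"dy":0,"dz":0,"rx":0,"ry":0,"rz":0,"hand":1},{"dx":0,"dy":0,"dz":0,"rx":0,"ry":0,"rz":0,"hand":1}]'
python3 - <<'E'
from h import *
s=bot.observe(); print(s['position'],s['tool_rot'],s['qpos'],s['grip_width'])
for n in ['wrist','side']:
    im,d=bot.grab_frame(n); c,f=setup(n); np.savez(n+'8.npz',im=im,d=d,P=cloud(c,f,d))
    if n=='side': im=cv2.resize(im[80:300,220:440],None,fx=2.7,fy=2.7)
    cv2.imwrite(f'pics/{n}8.png',im[...,::-1])
E
```

```text
clock: 15.15
position: [0.4651, -0.3424, 0.1674]
tool_rot: [-3.141, -0.0, 0.024]
force: [1.6, -0.0, -1.5]
grip_width: 0.012
clock: 15.55
position: [0.4665, -0.413, 0.1671]
tool_rot: [-3.141, 0.001, 0.022]
force: [0.3, 0.7, -1.7]
grip_width: 0.012
[ 0.466515   -0.41303553  0.16705923] [-3.14128376e+00  5.96814473e-04  2.23781991e-02] [ 0.19242536  0.70021206  0.68969296  1.68972376 -0.52918008  0.94729737
 -0.46393635] 0.012026443837604924
```

View pics/wrist8.png

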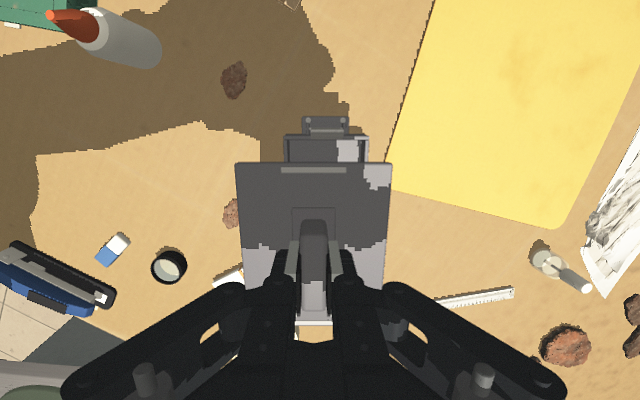

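View pics/side8.png

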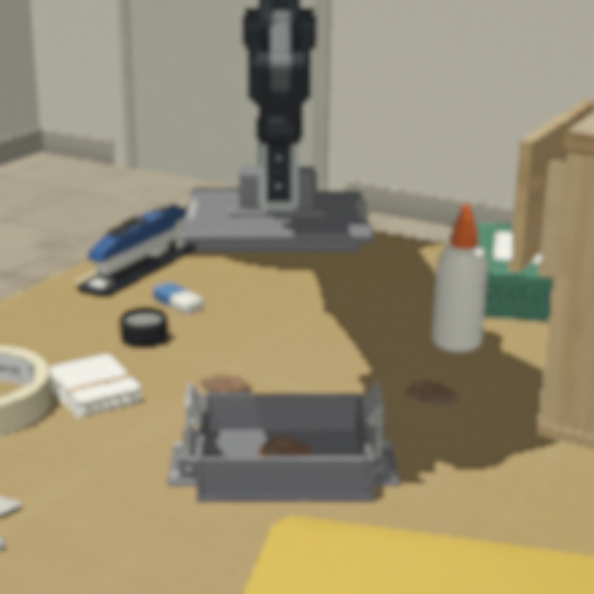

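```bash
cat > cov.py <<'E'
from h import *
import sys
def run(fn,tcp,yaw):
    z=np.load(fn); P,d=z['P'],z['d']; zz=P[...,2]
    v,u=np.mgrid[0:400,0:640]
    zp=tcp[2]-0.004
    m=(d>0)&(abs(zz-zp)<.012)&(np.hypot(P[...,0]-tcp[0],P[...,1]-tcp[1])<.075)&(v<285)
    for _ in range(4):
        q=P[m]; A=np.c_[q[:,:2]-tcp[:2],np.ones(len(q))]; k=np.linalg.lstsq(A,q[:,2],rcond=None)[0]
        pz=(P[...,0]-tcp[0])*k[0]+(P[...,1]-tcp[1])*k[1]+k[2]
        m=m&(abs(zz-pz)<.0025)
    ax=np.array([np.cos(yaw),np.sin(yaw)]); ay=np.array([-np.sin(yaw),np.cos(yaw)])
    print('plane slopes',k[:2].round(4),'z at tcp - tcp z',k[2]-tcp[2],m.sum())
    q=P[m][:,:2]-tcp[:2]; a=q@ax; b=q@ay
    print('x range',np.percentile(a,[0.3,99.7]),'y range',np.percentile(b,[.3,99.7]))
    r=cv2.minAreaRect((P[m][:,:2]*1000).astype(np.float32)); print(r)
if __name__=='__main__':
    run(sys.argv[1],np.array(eval(sys.argv[2])),float(sys.argv[3]))
E
python3 cov.py wrist8.npz '[0.4665,-0.4130,0.1671]' 0.0224
python3 - <<'E'
from h import *
z=np.load('wrist8.npz'); P,d=z['P'],z['d']
q=P[(d>0)&(abs(P[...,0]-.52)<.05)&(abs(P[...,1]+.425)<.06)]
for lo,hi in [(.025,.034),(.04,.055)]:
    r=q[(q[:,2]>lo)&(q[:,2]<hi)]
    print(lo,len(r),cv2.minAreaRect((r[:,:2]*1000).astype(np.float32)))
E
```

```text
plane slopes [-0.003   0.0004] z at tcp - tcp z -0.003526555750721444 13812
x range [-0.02078271  0.05188163] y range [-0.04005979  0.04273522]
((481.5534973144531, -411.3364562988281), (73.95148468017578, 84.07828521728516), 1.3865623474121094)
0.025 409 ((513.8531494140625, -423.3614807128906), (32.23769760131836, 84.318359375), 1.7106136083602905)
0.04 322 ((525.6904296875, -423.13629150390625), (8.488409042358398, 29.617773056030273), 1.3979520797729492)
```

```bash
python3 -m inch '[{"dx":4.2,"dy":12.8,"dz":20,"rx":0,"ry":0,"rz":0,"hand":1},{"dx":0,"dy":0,"dz":40,"rx":0,"ry":0,"rz":0,"hand":1},{"dx":0,"dy":0,"dz":30,"rx":0,"ry":0,"rz":0,"hand":1},{"dx":0,"dy":0,"dz":10,"rx":0,"ry":0,"rz":0,"hand":1},{"dx":0,"dy":0,"dz":0,"rx":0,"ry":0,"rz":0,"hand":1},{"dx":0,"dy":0,"dz":0,"rx":0,"ry":0,"rz":0,"hand":1}]'
python3 - <<'E'
from h import *
from cov import run
s=bot.observe(); print(s['position'],s['tool_rot'],s['grip_width'],s['force'])
for n in ['wrist','side','top']:
    im,d=bot.grab_frame(n); c,f=setup(n); np.savez(n+'9.npz',im=im,d=d,P=cloud(c,f,d))
    if n=='side': im=cv2.resize(im[180:290,250:400],None,fx=5,fy=5)
    if n=='top': im=cv2.resize(im[140:240,340:450],None,fx=5,fy=5)
    cv2.imwrite(f'pics/{n}9.png',im[...,::-1])
run('wrist9.npz',s['position'],s['tool_rot'][2])
E
```

```text
clock: 16.25
position: [0.4722, -0.4257, 0.0688]
tool_rot: [3.141, -0.001, 0.024]
force: [-0.1, -0.6, -0.0]
grip_width: 0.012
[ 0.4721736  -0.42570803  0.06879328] [ 3.14056032e+00 -1.08969995e-03  2.39887024e-02] 0.011992988740552438 [-0.07767019 -0.56322356 -0.01071492]
plane slopes [-0.0008 -0.0017] z at tcp - tcp z -0.003305365183633363 13824
x range [-0.02117738  0.05148665] y range [-0.04106195  0.0416812 ]
((486.8626403808594, -424.9522705078125), (73.88421630859375, 83.71855926513672), 1.2731447219848633)
```

View pics/wrist9.png

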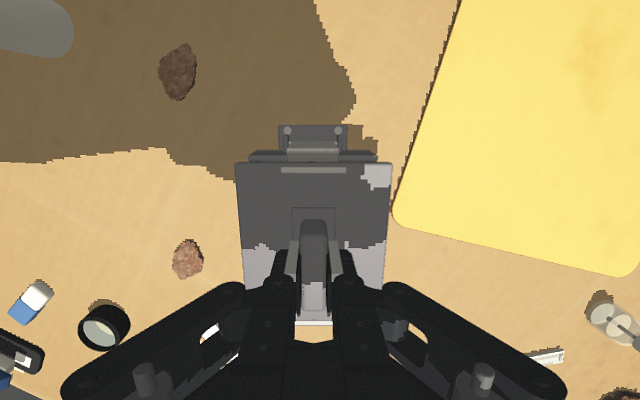

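View pics/side9.png

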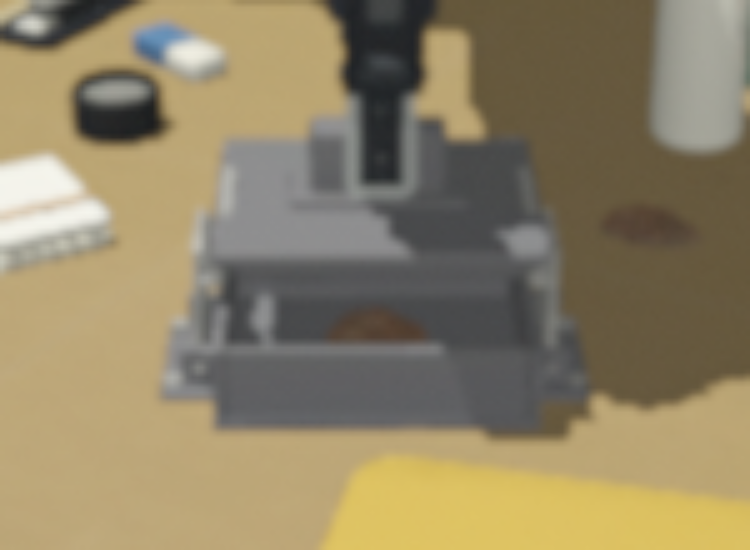

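```bash
python3 - <<'E'
from h import *
def near(P,d,zl,zh,xr=.085,yr=.06):
    return P[(d>0)&(abs(P[...,0]-.47)<xr)&(abs(P[...,1]+.425)<yr)&(P[...,2]>zl)&(P[...,2]<zh)]
for n in ['wrist9','side9','top9']:
    z=np.load(n+'.npz'); P,d=z['P'],z['d']
    for nm,a,b in [('clip',.041,.053),('rim',.0265,.033),('plate',.060,.068)]:
        q=near(P,d,a,b); 
        if len(q)<5: continue
        al=.023; R2=np.array([[np.cos(al),np.sin(al)],[-np.sin(al),np.cos(al)]]); p=(q[:,:2]-[.4705,-.4255])@R2.T*1000
        print(n,nm,len(q),'x',np.percentile(p[:,0],[1,99]).round(1),'y',np.percentile(p[:,1],[1,99]).round(1),'zmed',np.median(q[:,2]).round(4))
        if nm=='clip':
            for sgn in (1,-1):
                k=p[sgn*p[:,0]>45]; 
                if len(k)>5: print('  end',sgn,'x',np.percentile(k[:,0],[2,98]).round(1),'y',np.percentile(k[:,1],[2,98]).round(1),len(k))
E
```

```text
wrist9 clip 793 x [50.7 59.8] y [-14.3  14.7] zmed 0.0489
  end 1 x [50.7 59.7] y [-14.   14.3] 793
wrist9 rim 604 x [48.4 59.8] y [-40.5  41.3] zmed 0.0303
wrist9 plate 14457 x [-47.  53.] y [-40.8  41. ] zmed 0.0654
side9 clip 89 x [-57.3  60.3] y [-17.2  13. ] zmed 0.0488
  end 1 x [50.9 60.3] y [-16.7  12.8] 39
  end -1 x [-57.2 -49.5] y [-16.7  11.1] 50
side9 rim 291 x [-55.2  59.1] y [-44.4   7.1] zmed 0.0296
side9 plate 1314 x [-49.3  52.4] y [-44.4  38.9] zmed 0.0654
top9 plate 5 x [-52.  -50.1] y [-43.8 -38.3] zmed 0.0653
```

View pics/top9.png

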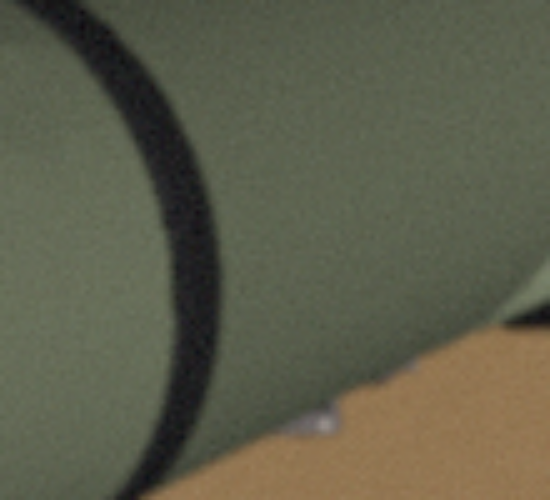

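```bash
python3 -m inch '[{"dx":0,"dy":0,"dz":10,"rx":0,"ry":0,"rz":0,"hand":1},{"dx":0,"dy":0,"dz":4,"rx":0,"ry":0,"rz":0,"hand":1},{"dx":0,"dy":0,"dz":0,"rx":0,"ry":0,"rz":0,"hand":1}]' 110
python3 -m inch '[{"dx":0,"dy":0,"dz":1,"rx":0,"ry":0,"rz":0,"hand":1},{"dx":0,"dy":0,"dz":1,"rx":0,"ry":0,"rz":0,"hand":1},{"dx":0,"dy":0,"dz":1,"rx":0,"ry":0,"rz":0,"hand":1}]'
python3 -m inch '[{"dx":0,"dy":0,"dz":1,"rx":0,"ry":0,"rz":0,"hand":1},{"dx":0,"dy":0,"dz":1,"rx":0,"ry":0,"rz":0,"hand":1}]'
```

```text
clock: 16.7
position: [0.4719, -0.4253, 0.0528]
tool_rot: [-3.141, -0.0, 0.024]
force: [-1.0, 0.3, 8.2]
grip_width: 0.0118
clock: 17.0
position: [0.471, -0.4259, 0.0517]
tool_rot: [-3.141, -0.0, 0.023]
force: [-10.7, 9.4, 34.8]
grip_width: 0.0118
clock: 17.2
position: [0.4707, -0.426, 0.0509]
tool_rot: [-3.141, -0.001, 0.022]
force: [-18.0, 15.5, 58.6]
grip_width: 0.0117
```

```bash
python3 -m inch '[{"dx":0,"dy":0,"dz":-2,"rx":0,"ry":0,"rz":0,"hand":1},{"dx":0,"dy":0,"dz":-2,"rx":0,"ry":0,"rz":0,"hand":1}]'
cat > look.py <<'E'
from h import *
from cov import run
import sys
k=sys.argv[1]
s=bot.observe(); print(s['position'],s['tool_rot'],s['grip_width'],s['force'],s['moment'])
for n in ['wrist','side']:
    im,d=bot.grab_frame(n); c,f=setup(n); np.savez(n+k+'.npz',im=im,d=d,P=cloud(c,f,d))
    if n=='side': im=cv2.resize(im[180:290,250:400],None,fx=5,fy=5,interpolation=cv2.INTER_CUBIC)
    else: im=cv2.resize(im[110:330,200:430],None,fx=2.7,fy=2.7,interpolation=cv2.INTER_CUBIC)
    cv2.imwrite(f'pics/{n}{k}.png',im[...,::-1])
run(f'wrist{k}.npz',s['position'],s['tool_rot'][2])
zp=s['position'][2]-.0035
for n in ['wrist','side']:
    z=np.load(n+k+'.npz'); P,d=z['P'],z['d']
    for nm,a,b in [('clip',zp+.001,zp+.012),('plate',zp-.003,zp+.003),('rim',.0265,.033)]:
        q=P[(d>0)&(abs(P[...,0]-.47)<.085)&(abs(P[...,1]+.425)<.06)&(P[...,2]>a)&(P[...,2]<b)]
        if len(q)<5: continue
        al=.023; R2=np.array([[np.cos(al),np.sin(al)],[-np.sin(al),np.cos(al)]]); p=(q[:,:2]-[.4705,-.4255])@R2.T*1000
        if nm=='clip':
            for sgn in (1,-1):
                m=sgn*p[:,0]>45; kk=p[m]
                if len(kk)>5: print('  end',sgn,'x',np.percentile(kk[:,0],[2,98]).round(1),'y',np.percentile(kk[:,1],[2,98]).round(1),len(kk))
        else: print(n,nm,len(q),'x',np.percentile(p[:,0],[1,99]).round(1),'y',np.percentile(p[:,1],[1,99]).round(1),'zmed',np.median(q[:,2]).round(4))
E
python3 look.py 10
```

```text
clock: 17.4
position: [0.4714, -0.4256, 0.053]
tool_rot: [3.142, -0.0, 0.023]
force: [-0.1, 0.3, -0.6]
grip_width: 0.0116
[ 0.47142651 -0.4256254   0.05303049] [ 3.14158957e+00 -3.70556200e-04  2.32100900e-02] 0.011560927235777514 [-0.07439641  0.268645   -0.58296329] [ 0.02597241 -0.02926244 -0.03741839]
plane slopes [-0.1542 -0.0061] z at tcp - tcp z -0.007097311172591457 2936
x range [-0.00675005  0.0587384 ] y range [-0.04115143  0.04183244]
((496.9731140136719, -424.705810546875), (66.52306365966797, 83.83465576171875), 1.3842062950134277)
  end 1 x [56.4 59.5] y [-13.6  14.5] 336
wrist plate 2526 x [-12.7  59.6] y [-40.8  41.2] zmed 0.0494
wrist rim 1284 x [26.7 59.7] y [-41.3  42.1] zmed 0.0301
  end 1 x [56.8 59.9] y [-16.2   9.6] 17
  end -1 x [-61.  -46.1] y [-38.5 -34.9] 19
side plate 198 x [-37.1  59.8] y [-44.5  12.7] zmed 0.0498
side rim 349 x [-55.5  58.3] y [-44.1  40.3] zmed 0.0296
```

View pics/wrist10.png

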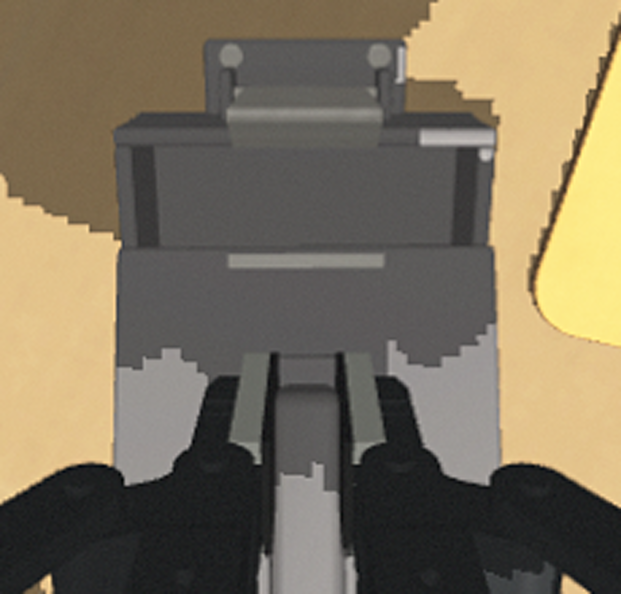

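View pics/side10.png

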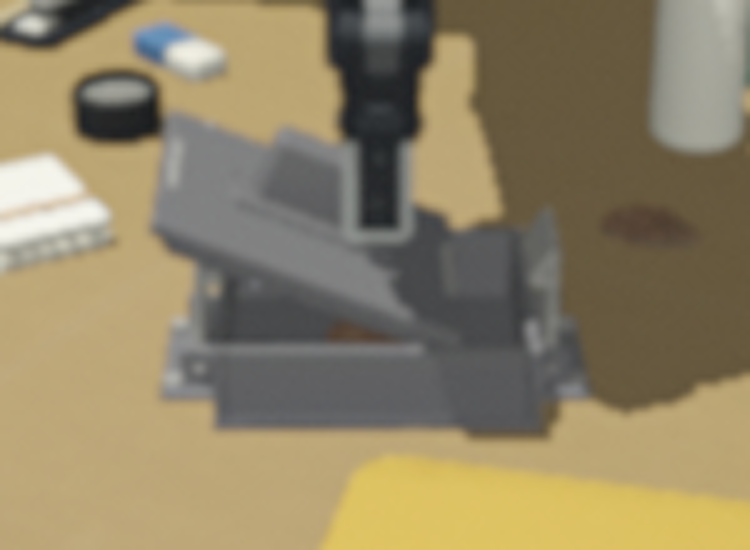

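The cover met the clips, pitched in the grip and slid toward -x: the side view shows its left end raised at (165,180) and its right end down in the case at (450,330). I'll lift it off, set it down on the table, and regrip the bar end to end (44 mm). The fingers will then sit wide along x and resist the pitching.

```bash
python3 -m inch '[{"dx":0,"dy":0,"dz":-5,"rx":0,"ry":0,"rz":0,"hand":1},{"dx":0,"dy":0,"dz":-15,"rx":0,"ry":0,"rz":0,"hand":1},{"dx":0,"dy":0,"dz":-30,"rx":0,"ry":0,"rz":0,"hand":1},{"dx":0,"dy":0,"dz":-30,"rx":0,"ry":0,"rz":0,"hand":1},{"dx":0,"dy":0,"dz":-30,"rx":0,"ry":0,"rz":0,"hand":1},{"dx":0,"dy":0,"dz":0,"rx":0,"ry":0,"rz":0,"hand":1}]'
python3 - <<'E'
from h import *
s=bot.observe(); print(s['position'],s['tool_rot'],s['grip_width'],s['force'])
im,d=bot.grab_frame('side'); cv2.imwrite('pics/side11.png',cv2.resize(im[80:300,220:440],None,fx=2.7,fy=2.7)[...,::-1])
c,f=setup('side'); np.savez('side11.npz',im=im,d=d,P=cloud(c,f,d))
E
```

```text
clock: 18.1
position: [0.4725, -0.427, 0.167]
tool_rot: [3.138, -0.004, 0.023]
force: [-0.9, -1.1, -1.6]
grip_width: 0.0116
[ 0.47250876 -0.42702522  0.16696766] [ 3.13788319 -0.00422643  0.02316229] 0.011567439523906464 [-0.89264986 -1.1069818  -1.6049366 ]
```

View pics/side11.png

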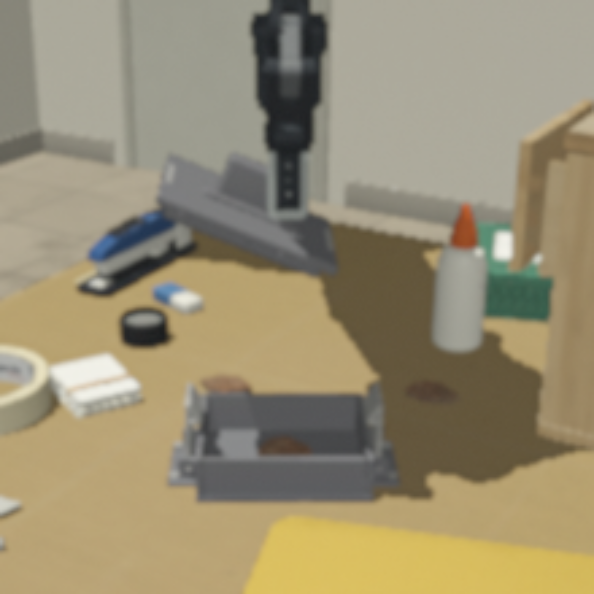

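```bash
python3 - <<'E'
from h import *
z=np.load('side11.npz'); P,d,im=z['P'],z['d'],z['im']
v,u=np.mgrid[0:400,0:640]
m=(d>0)&(abs(P[...,1]+.427)<.06)&(P[...,2]>.11)&(P[...,2]<.19)&(abs(P[...,0]-.46)<.09)
q=P[m]; print(len(q), q.min(0),q.max(0))
# RANSAC plane
rng=np.random.default_rng(0); best=0
for _ in range(3000):
    a,b,c=q[rng.choice(len(q),3,False)]; n=np.cross(b-a,c-a); L=np.linalg.norm(n)
    if L<1e-8: continue
    n/=L
    if abs(n[2])<.7: continue
    k=abs((q-a)@n)<.0015
    if k.sum()>best: best=k.sum(); B=k
r=q[B]; n=np.linalg.svd(r-r.mean(0))[2][2]; n*=np.sign(n[2]); print(best,n,'pitch',np.degrees(np.arctan2(n[0],n[2])),'roll',np.degrees(np.arctan2(n[1],n[2])))
print(r.min(0),r.max(0))
E
```

```text
1666 [ 0.40383168 -0.47268817  0.14267442] [ 0.50015197 -0.38635533  0.18994798]
817 [0.40032227 0.0047933  0.91636188] pitch 23.598614464203482 roll 0.2996998015203648
[ 0.40462792 -0.4721977   0.14884012] [ 0.50015197 -0.38635533  0.18994798]
```

```bash
python3 -m inch '[{"dx":4.7,"dy":-41,"dz":0,"rx":0,"ry":0,"rz":0,"hand":1},{"dx":4.7,"dy":-41,"dz":0,"rx":0,"ry":0,"rz":0,"hand":1},{"dx":4.7,"dy":-41,"dz":0,"rx":0,"ry":0,"rz":0,"hand":1},{"dx":4.7,"dy":-41,"dz":0,"rx":0,"ry":0,"rz":0,"hand":1},{"dx":4.7,"dy":-41,"dz":0,"rx":0,"ry":0,"rz":0,"hand":1},{"dx":4.7,"dy":-41,"dz":0,"rx":0,"ry":0,"rz":0,"hand":1},{"dx":0,"dy":0,"dz":30,"rx":0,"ry":0.137,"rz":0,"hand":1},{"dx":-4,"dy":0,"dz":30,"rx":0,"ry":0.137,"rz":0,"hand":1},{"dx":-8,"dy":0,"dz":27,"rx":0,"ry":0.137,"rz":0,"hand":1},{"dx":0,"dy":0,"dz":0,"rx":0,"ry":0,"rz":0,"hand":1}]'
python3 - <<'E'
from h import *
s=bot.observe(); print(s['position'],s['tool_rot'],s['grip_width'],s['force'])
im,d=bot.grab_frame('side'); cv2.imwrite('pics/side12.png',cv2.resize(im[80:300,220:440],None,fx=2.7,fy=2.7)[...,::-1])
E
```

```text
clock: 19.15
position: [0.5011, -0.1722, 0.0981]
tool_rot: [-3.109, -0.292, 0.028]
force: [-0.1, 0.3, -1.0]
grip_width: 0.0118
[ 0.50114191 -0.17222078  0.09810631] [-3.10859826 -0.29190947  0.02820313] 0.011829254785042681 [-0.08093663  0.26540289 -1.00365571]
```

View pics/side12.png

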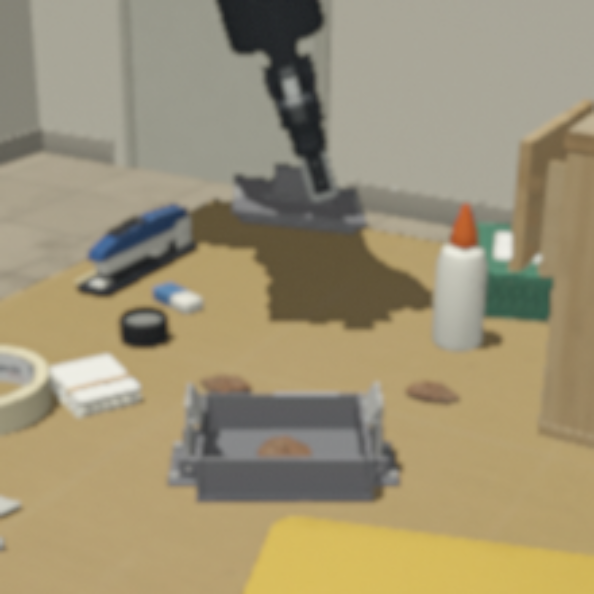

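```bash
python3 -m inch '[{"dx":-3,"dy":0,"dz":10,"rx":0,"ry":0,"rz":0,"hand":1},{"dx":0,"dy":0,"dz":0,"rx":0,"ry":0,"rz":0,"hand":1}]'
```

```text
clock: 19.4
position: [0.5038, -0.172, 0.089]
tool_rot: [-3.112, -0.291, 0.032]
force: [-0.4, -0.7, -0.6]
grip_width: 0.0117
```

```bash
python3 -m inch '[{"dx":0,"dy":0,"dz":0,"rx":-0.03,"ry":0.12,"rz":0,"hand":1},{"dx":-10,"dy":0,"dz":23,"rx":0,"ry":0,"rz":0,"hand":1},{"dx":-10,"dy":0,"dz":23,"rx":0,"ry":0,"rz":0,"hand":1},{"dx":-3,"dy":0,"dz":7,"rx":0,"ry":0,"rz":0,"hand":1},{"dx":0,"dy":0,"dz":0,"rx":0,"ry":0,"rz":0,"hand":1}]' 40
```

```text
clock: 19.9
position: [0.5147, -0.1798, 0.0549]
tool_rot: [-3.106, -0.339, 0.031]
force: [-0.4, -0.5, -1.5]
grip_width: 0.0115
```

```bash
python3 -c "
from h import *
s=bot.observe();print(s['qpos'].round(3) if hasattr(s['qpos'],'round') else s['qpos'])"; python3 -m inch '[{"dx":-6,"dy":0,"dz":15,"rx":0,"ry":0,"rz":0,"hand":1},{"dx":-2,"dy":0,"dz":6,"rx":0,"ry":0,"rz":0,"hand":1},{"dx":0,"dy":0,"dz":0,"rx":0,"ry":0,"rz":0,"hand":1}]'
python3 - <<'E'
from h import *
s=bot.observe(); print(s['position'],s['tool_rot'],s['grip_width'],s['force'],s['qpos'])
im,d=bot.grab_frame('side'); cv2.imwrite('pics/side13.png',cv2.resize(im[80:300,220:440],None,fx=2.7,fy=2.7)[...,::-1])
E
```

```text
[ 0.305  0.6    0.015  2.183 -1.26   0.163  0.014]
clock: 20.2
position: [0.5179, -0.1823, 0.0395]
tool_rot: [-3.098, -0.325, 0.032]
force: [-0.8, 0.6, -1.0]
grip_width: 0.0112
[ 0.51789707 -0.18231761  0.03953025] [-3.09819246 -0.32545788  0.03175208] 0.011169418773427508 [-0.78282476  0.55331227 -1.00179076] [ 0.31837751  0.63650971  0.00408651  2.16332846 -1.26245991  0.16187069
  0.02529144]
```

View pics/side13.png

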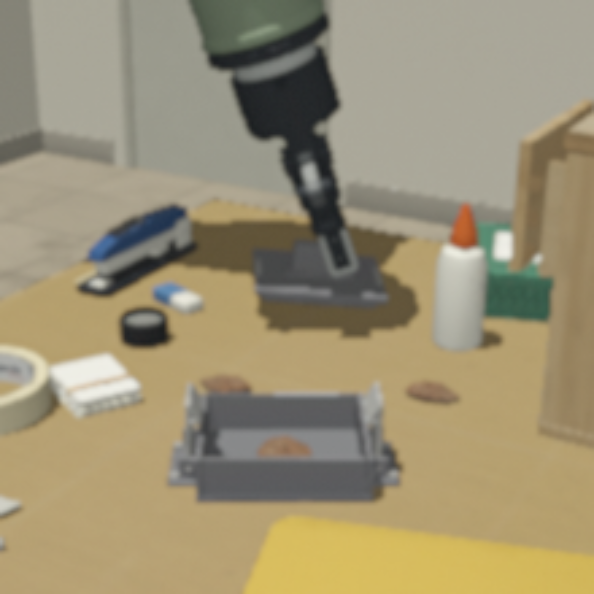

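```bash
python3 -m inch '[{"dx":-3,"dy":0,"dz":7,"rx":0,"ry":-0.04,"rz":0,"hand":1},{"dx":-2,"dy":0,"dz":4,"rx":0,"ry":0,"rz":0,"hand":1},{"dx":0,"dy":0,"dz":0,"rx":0,"ry":0,"rz":0,"hand":1}]' 20
python3 -m inch '[{"dx":0,"dy":0,"dz":0,"rx":0,"ry":0,"rz":0,"hand":0.3},{"dx":0,"dy":0,"dz":0,"rx":0,"ry":0,"rz":0,"hand":0},{"dx":0,"dy":0,"dz":0,"rx":0,"ry":0,"rz":0,"hand":0},{"dx":0,"dy":0,"dz":-30,"rx":0,"ry":-0.1,"rz":0,"hand":0},{"dx":0,"dy":0,"dz":-40,"rx":0,"ry":-0.1,"rz":0,"hand":0},{"dx":0,"dy":0,"dz":-40,"rx":0,"ry":-0.1,"rz":0,"hand":0}]'
python3 - <<'E'
from h import *
s=bot.observe(); print(s['position'],s['tool_rot'],s['grip_width'],s['force'],s['qpos'])
im,d=bot.grab_frame('side'); cv2.imwrite('pics/side14.png',cv2.resize(im[80:300,220:440],None,fx=2.7,fy=2.7)[...,::-1])
E
```

```text
clock: 20.55
position: [0.5163, -0.1812, 0.0277]
tool_rot: [-3.099, -0.286, 0.035]
force: [-0.2, 0.9, -1.8]
grip_width: 0.0117
clock: 21.15
position: [0.5038, -0.1845, 0.0917]
tool_rot: [-3.087, -0.106, 0.049]
force: [1.0, 1.7, -0.9]
grip_width: 0.043
[ 0.50382376 -0.18445294  0.09170116] [-3.08685118 -0.10567791  0.04851701] 0.04303372981414682 [ 0.96838197  1.65359114 -0.91184036] [-0.13800821  0.65331169  0.60510057  2.03006869 -0.81348053  0.63317308
 -0.48119365]
```

View pics/side14.png

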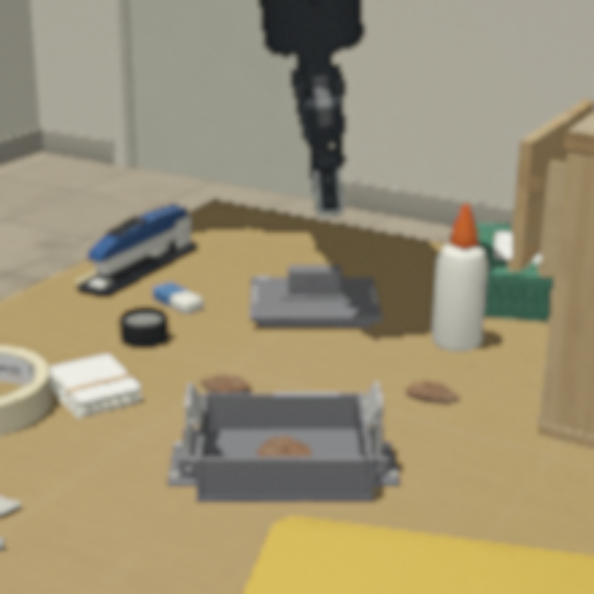

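```bash
python3 -m inch '[{"dx":0,"dy":0,"dz":-45,"rx":-0.055,"ry":-0.106,"rz":0,"hand":-0.4},{"dx":0,"dy":0,"dz":-45,"rx":0,"ry":0,"rz":-0.14,"hand":-0.4},{"dx":0,"dy":0,"dz":-20,"rx":0,"ry":0,"rz":-0.14,"hand":-0.4},{"dx":0,"dy":0,"dz":0,"rx":0,"ry":0,"rz":-0.14,"hand":-0.4},{"dx":0,"dy":0,"dz":0,"rx":0,"ry":0,"rz":-0.14,"hand":-0.4},{"dx":0,"dy":0,"dz":0,"rx":0,"ry":0,"rz":-0.14,"hand":-0.4},{"dx":0,"dy":0,"dz":0,"rx":0,"ry":0,"rz":-0.14,"hand":-0.4},{"dx":0,"dy":0,"dz":0,"rx":0,"ry":0,"rz":-0.14,"hand":-0.4},{"dx":0,"dy":0,"dz":0,"rx":0,"ry":0,"rz":-0.14,"hand":-0.4},{"dx":0,"dy":0,"dz":0,"rx":0,"ry":0,"rz":-0.14,"hand":-0.4}]'
python3 -m inch '[{"dx":-20,"dy":0,"dz":0,"rx":0,"ry":0,"rz":-0.14,"hand":-0.4},{"dx":-30,"dy":0,"dz":0,"rx":0,"ry":0,"rz":-0.14,"hand":-0.4},{"dx":0,"dy":0,"dz":0,"rx":0,"ry":0,"rz":0,"hand":-0.4}]'
cat > covm.py <<'E'
from h import *
import sys
k=sys.argv[1]
s=bot.observe(); print(s['position'],s['tool_rot'],s['qpos'],s['grip_width'])
c,f=setup('wrist'); im,d=bot.grab_frame('wrist'); P=cloud(c,f,d); np.savez(k+'.npz',im=im,d=d,P=P)
cv2.imwrite(f'pics/{k}.png',im[...,::-1])
q=P[(d>0)&(abs(P[...,0]-.485)<.075)&(abs(P[...,1]+.18)<.07)]
for lo,hi in [(.0125,.018),(.034,.044)]:
    r=q[(q[:,2]>lo)&(q[:,2]<hi)]
    if len(r)>5: print(lo,len(r),np.median(r[:,2]),cv2.minAreaRect((r[:,:2]*1000).astype(np.float32)))
E
python3 covm.py w15
```

```text
clock: 22.2
position: [0.501, -0.1864, 0.1948]
tool_rot: [3.125, -0.015, 1.322]
force: [-0.3, 0.5, -0.2]
grip_width: 0.06
clock: 22.5
position: [0.4915, -0.2393, 0.1945]
tool_rot: [3.121, -0.008, 1.597]
force: [0.5, 0.1, 0.1]
grip_width: 0.0594
[ 0.49145576 -0.23931594  0.1944861 ] [ 3.12102704 -0.00844981  1.59749643] [ 0.04600828  0.4680942   0.42052684  1.87462321 -0.27299006  0.83826041
  0.63453995] 0.05944521448473013
0.0125 6422 0.014468103652185593 ((494.2960205078125, -179.93882751464844), (104.42095184326172, 83.04927062988281), 1.2892367839813232)
0.034 536 0.038996149112335315 ((494.28704833984375, -180.57940673828125), (42.64512634277344, 12.33800983428955), 1.4384912252426147)
```

View pics/w15.png

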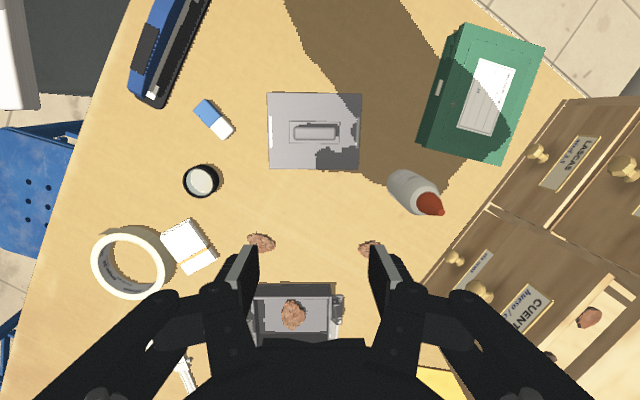

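```bash
python3 -m inch '[{"dx":30,"dy":2,"dz":0,"rx":0.02,"ry":-0.008,"rz":0,"hand":-0.2},{"dx":29,"dy":2,"dz":30,"rx":0,"ry":0,"rz":0.003,"hand":-0.2},{"dx":0,"dy":0,"dz":40,"rx":0,"ry":0,"rz":0,"hand":-0.2},{"dx":0,"dy":0,"dz":40,"rx":0,"ry":0,"rz":0,"hand":-0.2},{"dx":0,"dy":0,"dz":30,"rx":0,"ry":0,"rz":0,"hand":-0.2},{"dx":0,"dy":0,"dz":0,"rx":0,"ry":0,"rz":0,"hand":-0.2},{"dx":0,"dy":0,"dz":0,"rx":0,"ry":0,"rz":0,"hand":-0.2}]'
```

```text
clock: 23.25
position: [0.4948, -0.1762, 0.0551]
tool_rot: [-3.14, -0.002, 1.592]
force: [0.6, -0.1, -0.1]
grip_width: 0.0516
```

```bash
python3 -m inch '[{"dx":-4,"dy":-0.5,"dz":15,"rx":0,"ry":0,"rz":0,"hand":-0.2},{"dx":0,"dy":0,"dz":15,"rx":0,"ry":0,"rz":0,"hand":-0.2},{"dx":0,"dy":0,"dz":8,"rx":0,"ry":0,"rz":0,"hand":-0.2},{"dx":0,"dy":0,"dz":3,"rx":0,"ry":0,"rz":0,"hand":-0.2},{"dx":0,"dy":0,"dz":0,"rx":0,"ry":0,"rz":0,"hand":-0.2}]'
```

```text
clock: 23.75
position: [0.4944, -0.1804, 0.0138]
tool_rot: [-3.141, -0.001, 1.593]
force: [0.7, 0.0, 0.8]
grip_width: 0.0512
```

```bash
python3 -m inch '[{"dx":0,"dy":0,"dz":1,"rx":0,"ry":0,"rz":0,"hand":-0.2},{"dx":0,"dy":0,"dz":0,"rx":0,"ry":0,"rz":0,"hand":-0.2}]'
```

```text
clock: 23.95
position: [0.4945, -0.1804, 0.013]
tool_rot: [-3.141, -0.001, 1.593]
force: [0.2, -0.3, -0.4]
grip_width: 0.0512
```

```bash
python3 -m inch '[{"dx":0,"dy":0,"dz":0.5,"rx":0,"ry":0,"rz":0,"hand":1},{"dx":0,"dy":0,"dz":0,"rx":0,"ry":0,"rz":0,"hand":1},{"dx":0,"dy":0,"dz":0,"rx":0,"ry":0,"rz":0,"hand":1},{"dx":0,"dy":0,"dz":0,"rx":0,"ry":0,"rz":0,"hand":1},{"dx":0,"dy":0,"dz":0,"rx":0,"ry":0,"rz":0,"hand":1},{"dx":0,"dy":0,"dz":0,"rx":0,"ry":0,"rz":0,"hand":1}]' 100
```

```text
clock: 24.55
position: [0.4947, -0.1803, 0.0131]
tool_rot: [-3.141, -0.001, 1.593]
force: [-4.2, 2.1, 20.8]
grip_width: 0.042
```

```bash
python3 -m inch '[{"dx":0,"dy":0,"dz":-15,"rx":0,"ry":0,"rz":0,"hand":1},{"dx":0,"dy":0,"dz":-40,"rx":0,"ry":0,"rz":0,"hand":1},{"dx":0,"dy":0,"dz":-45,"rx":0,"ry":0,"rz":0,"hand":1},{"dx":0,"dy":0,"dz":-40,"rx":0,"ry":0,"rz":0,"hand":1},{"dx":-40,"dy":-5,"dz":0,"rx":0,"ry":0,"rz":0,"hand":1},{"dx":-41,"dy":-5,"dz":0,"rx":0,"ry":0,"rz":0,"hand":1},{"dx":-41,"dy":-5,"dz":0,"rx":0,"ry":0,"rz":0,"hand":1},{"dx":-41,"dy":-5,"dz":0,"rx":0,"ry":0,"rz":0,"hand":1},{"dx":-41,"dy":-5,"dz":0,"rx":0,"ry":0,"rz":0,"hand":1},{"dx":-40,"dy":-4,"dz":0,"rx":0,"ry":0,"rz":0,"hand":1}]'
python3 -m inch '[{"dx":0,"dy":0,"dz":0,"rx":0,"ry":0,"rz":0,"hand":1},{"dx":0,"dy":0,"dz":0,"rx":0,"ry":0,"rz":0,"hand":1}]'
```

```text
clock: 25.55
position: [0.4701, -0.4268, 0.1527]
tool_rot: [-3.141, -0.001, 1.592]
force: [0.8, 0.8, -0.7]
grip_width: 0.042
clock: 25.75
position: [0.4701, -0.4257, 0.1522]
tool_rot: [-3.14, -0.001, 1.591]
force: [1.0, 0.9, -1.0]
grip_width: 0.0419
```

```bash
python3 -m inch '[{"dx":0.4,"dy":0.8,"dz":25,"rx":0,"ry":0,"rz":0,"hand":1},{"dx":0,"dy":0,"dz":35,"rx":0,"ry":0,"rz":0,"hand":1},{"dx":0,"dy":0,"dz":25,"rx":0,"ry":0,"rz":0,"hand":1},{"dx":0,"dy":0,"dz":10,"rx":0,"ry":0,"rz":0,"hand":1},{"dx":0,"dy":0,"dz":0,"rx":0,"ry":0,"rz":0,"hand":1},{"dx":0,"dy":0,"dz":0,"rx":0,"ry":0,"rz":0,"hand":1}]' 120
python3 look.py 16
```

```text
clock: 26.35
position: [0.4721, -0.4246, 0.0581]
tool_rot: [-3.141, -0.0, 1.593]
force: [0.0, 0.5, -0.7]
grip_width: 0.0415
[ 0.47208922 -0.42458213  0.05808685] [-3.14133700e+00 -4.77948033e-04  1.59323666e+00] 0.041450429683377664 [ 0.01174401  0.48371886 -0.6553012 ] [-0.0056612   0.01028458  0.00125792]
plane slopes [ 0.0009 -0.0102] z at tcp - tcp z 0.0014716480203622664 13104
x range [-0.0145541   0.04195296] y range [-0.05117716  0.05163231]
((471.66131591796875, -412.669677734375), (103.84976959228516, 60.351783752441406), 1.0702365636825562)
  end 1 x [45.2 52.9] y [-12.8  42.1] 1400
  end -1 x [-50.3 -45.1] y [-13.8  42.4] 917
wrist plate 486 x [-57.9  58.6] y [-12.9  43. ] zmed 0.0549
wrist rim 1321 x [-50.4  51. ] y [37.5 42.8] zmed 0.0303
  end 1 x [45.3 53.9] y [-43.3  37.6] 141
  end -1 x [-49.6 -45.1] y [-42.9  38.6] 72
side plate 176 x [-56.7  58.7] y [-44.3   5.5] zmed 0.0553
side rim 272 x [-55.9  57.6] y [-44.5  -1.6] zmed 0.0296
```

View pics/wrist16.png

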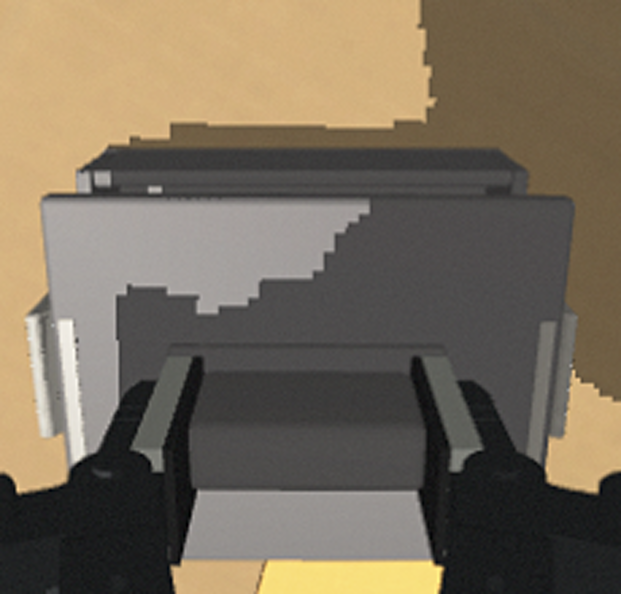

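View pics/side16.png

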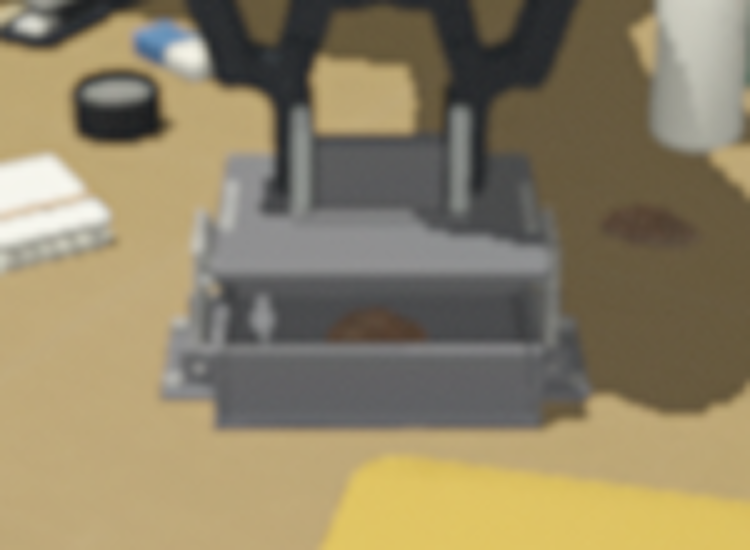

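```bash
python3 -m inch '[{"dx":-0.4,"dy":-1.2,"dz":4,"rx":0,"ry":0,"rz":0,"hand":1},{"dx":0,"dy":0,"dz":0,"rx":0,"ry":0,"rz":0,"hand":1},{"dx":0,"dy":0,"dz":0,"rx":0,"ry":0,"rz":0,"hand":1}]'
python3 look.py 17
```

```text
clock: 26.75
position: [0.4702, -0.425, 0.0529]
tool_rot: [-3.14, -0.001, 1.593]
force: [0.3, 0.8, -1.6]
grip_width: 0.0415
[ 0.47023324 -0.42498989  0.05292112] [-3.14047273e+00 -1.28788134e-03  1.59262630e+00] 0.04145277990436287 [ 0.27168306  0.76100695 -1.60222949] [-0.02858774  0.00104691 -0.01983297]
plane slopes [-0.0013 -0.0092] z at tcp - tcp z 0.0012343718534390258 13366
x range [-0.01434897  0.04209952] y range [-0.05758497  0.05206353]
((470.5831298828125, -412.6385192871094), (117.18384552001953, 60.35588073730469), 1.1586328744888306)
  end 1 x [45.2 58.6] y [-13.5  41.8] 1325
  end -1 x [-58.  -45.2] y [-13.4  42.3] 1497
wrist plate 1403 x [-58.4  59. ] y [-14.2  42.8] zmed 0.0507
wrist rim 1321 x [-50.2  51. ] y [38.5 43. ] zmed 0.0301
  end 1 x [45.2 59.3] y [-43.   36.1] 128
  end -1 x [-57.2 -45.3] y [-42.1  36.9] 118
side plate 242 x [-57.2  59.8] y [-44.3  13.4] zmed 0.0504
side rim 254 x [-55.3  58.3] y [-44.7  -5.5] zmed 0.0295
```

View pics/wrist17.png

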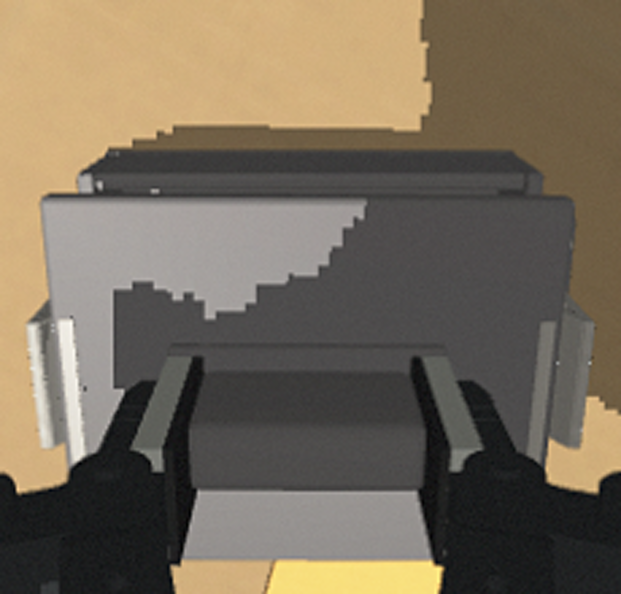

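The cover is now centred between the clips: gaps of about 24 px left and 26 px right. Next I'll press down in small steps.

```bash
python3 -m inch '[{"dx":0,"dy":0,"dz":2,"rx":0,"ry":0,"rz":0,"hand":1},{"dx":0,"dy":0,"dz":1,"rx":0,"ry":0,"rz":0,"hand":1},{"dx":0,"dy":0,"dz":1,"rx":0,"ry":0,"rz":0,"hand":1}]'
python3 -m inch '[{"dx":0,"dy":0,"dz":1,"rx":0,"ry":0,"rz":0,"hand":1},{"dx":0,"dy":0,"dz":0,"rx":0,"ry":0,"rz":0,"hand":1}]'
python3 -m inch '[{"dx":0,"dy":0,"dz":1,"rx":0,"ry":0,"rz":0,"hand":1},{"dx":0,"dy":0,"dz":0,"rx":0,"ry":0,"rz":0,"hand":1}]'
```

```text
clock: 27.15
position: [0.4707, -0.425, 0.0488]
tool_rot: [-3.141, -0.001, 1.593]
force: [2.3, -0.0, 1.2]
grip_width: 0.0418
clock: 27.35
position: [0.4704, -0.4251, 0.0478]
tool_rot: [-3.141, -0.001, 1.593]
force: [0.8, 0.3, 1.6]
grip_width: 0.0415
clock: 27.55
position: [0.4704, -0.4252, 0.0469]
tool_rot: [-3.141, -0.001, 1.593]
force: [0.9, -0.5, 3.8]
grip_width: 0.0415
```

Low, gradually rising forces now, as expected.

```bash
python3 -m inch '[{"dx":0,"dy":0,"dz":1,"rx":0,"ry":0,"rz":0,"hand":1},{"dx":0,"dy":0,"dz":1,"rx":0,"ry":0,"rz":0,"hand":1}]'
python3 -m inch '[{"dx":0,"dy":0,"dz":1,"rx":0,"ry":0,"rz":0,"hand":1},{"dx":0,"dy":0,"dz":0,"rx":0,"ry":0,"rz":0,"hand":1}]'
python3 -m inch '[{"dx":0,"dy":0,"dz":1,"rx":0,"ry":0,"rz":0,"hand":1},{"dx":0,"dy":0,"dz":0,"rx":0,"ry":0,"rz":0,"hand":1}]'
```

```text
clock: 27.75
position: [0.4707, -0.4253, 0.0454]
tool_rot: [-3.141, -0.0, 1.593]
force: [0.4, 0.5, 13.7]
grip_width: 0.0416
clock: 27.95
position: [0.4703, -0.4251, 0.0438]
tool_rot: [-3.14, -0.001, 1.593]
force: [2.0, -1.5, 1.2]
grip_width: 0.0422
clock: 28.15
position: [0.4702, -0.4249, 0.0425]
tool_rot: [-3.14, -0.001, 1.593]
force: [1.1, -0.5, -0.8]
grip_width: 0.0419
```

```bash
python3 -m inch '[{"dx":0,"dy":0,"dz":2,"rx":0,"ry":0,"rz":0,"hand":1},{"dx":0,"dy":0,"dz":2,"rx":0,"ry":0,"rz":0,"hand":1},{"dx":0,"dy":0,"dz":1,"rx":0,"ry":0,"rz":0,"hand":1},{"dx":0,"dy":0,"dz":0,"rx":0,"ry":0,"rz":0,"hand":1}]'
python3 -m inch '[{"dx":0,"dy":0,"dz":1,"rx":0,"ry":0,"rz":0,"hand":1},{"dx":0,"dy":0,"dz":0,"rx":0,"ry":0,"rz":0,"hand":1}]'
python3 -m inch '[{"dx":0,"dy":0,"dz":1,"rx":0,"ry":0,"rz":0,"hand":1},{"dx":0,"dy":0,"dz":0,"rx":0,"ry":0,"rz":0,"hand":1}]'
```

```text
clock: 28.55
position: [0.4698, -0.4245, 0.037]
tool_rot: [-3.139, -0.002, 1.593]
force: [1.0, -0.4, -11.0]
grip_width: 0.0416
clock: 28.75
position: [0.4701, -0.4249, 0.0367]
tool_rot: [-3.14, -0.001, 1.593]
force: [0.5, 0.5, -1.9]
grip_width: 0.0415
clock: 28.95
position: [0.4702, -0.425, 0.0358]
tool_rot: [-3.14, -0.001, 1.593]
force: [0.4, 1.0, -1.4]
grip_width: 0.0415
```

```bash
python3 -m inch '[{"dx":0,"dy":0,"dz":0.7,"rx":0,"ry":0,"rz":0,"hand":1},{"dx":0,"dy":0,"dz":0,"rx":0,"ry":0,"rz":0,"hand":1}]'
python3 -m inch '[{"dx":0,"dy":0,"dz":0.7,"rx":0,"ry":0,"rz":0,"hand":1},{"dx":0,"dy":0,"dz":0,"rx":0,"ry":0,"rz":0,"hand":1}]'
python3 look.py 18
```

```text
clock: 29.15
position: [0.4703, -0.425, 0.0354]
tool_rot: [-3.141, -0.001, 1.593]
force: [-1.6, 1.4, 3.4]
grip_width: 0.0416
clock: 29.35
position: [0.4703, -0.425, 0.0353]
tool_rot: [-3.141, -0.001, 1.593]
force: [-4.7, 4.3, 17.0]
grip_width: 0.0418
[ 0.4702996  -0.42502015  0.03531078] [-3.14086949e+00 -1.29974404e-03  1.59264861e+00] 0.041841284614893344 [-4.72969301  4.27610801 17.03124304] [ 0.97257404  0.92190361 -0.07058527]
plane slopes [-0.0004 -0.0336] z at tcp - tcp z 0.0019179004862771853 12457
x range [-0.00901969  0.04229108] y range [-0.05124669  0.051765  ]
((470.5216979980469, -411.06463623046875), (116.85807037353516, 56.87342834472656), 1.1173874139785767)
  end 1 x [45.2 57. ] y [-13.6  41.6] 1491
  end -1 x [-56.1 -45.2] y [-12.8  42.2] 1522
wrist plate 731 x [-57.4  57.6] y [ 8.4 43. ] zmed 0.0315
wrist rim 678 x [-57.6  57.6] y [12.1 43.1] zmed 0.0296
  end 1 x [45.2 58.6] y [-43.5  38.8] 144
  end -1 x [-55.8 -45.1] y [-43.2  39.8] 115
side plate 243 x [-55.5  58.1] y [-44.5  -7.8] zmed 0.032
side rim 242 x [-55.9  58.3] y [-44.4  -4. ] zmed 0.0296
```

View pics/wrist18.png

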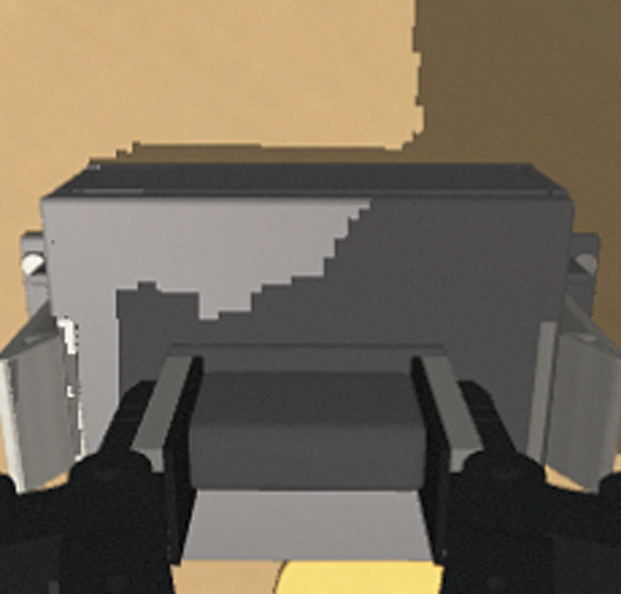

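View pics/side18.png

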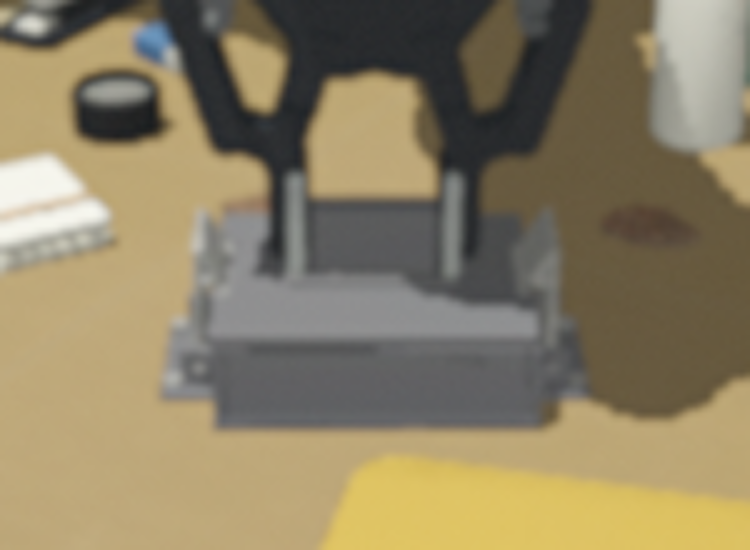

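```bash
cat > tilt.py <<'E'
from h import *
import sys
k=sys.argv[1]
al=.0235; R2=np.array([[np.cos(al),np.sin(al)],[-np.sin(al),np.cos(al)]])
for n in ['wrist','side']:
    z=np.load(f'{n}{k}.npz'); P,d=z['P'],z['d']
    p=(P[...,:2]-[.4705,-.4252])@R2.T*1000; zz=P[...,2]*1000
    base=(d>0)&(abs(p[...,0])<44)&(zz>31)&(zz<43)
    for x0,x1 in [(-44,-36),(36,44),(-20,20)]:
        row=[]
        for y0 in range(-42,42,6):
            m=base&(p[...,0]>x0)&(p[...,0]<x1)&(p[...,1]>=y0)&(p[...,1]<y0+6)
            row.append((y0+3,round(float(np.median(zz[m])),1),int(m.sum())) if m.sum()>4 else None)
        print(n,(x0,x1),[r for r in row if r])
E
python3 tilt.py 18; python3 tilt.py 17 | head -0
python3 - <<'E'
import cv2; im=cv2.imread('pics/side18.png'); cv2.imwrite('pics/s18c.png',cv2.resize(im[180:440,150:600],None,fx=1.7,fy=1.7))
E
```

```text
wrist (-44, -36) [(-9, 36.7, 12), (-3, 36.4, 66), (3, 36.4, 131), (9, 36.4, 144), (15, 36.4, 145), (21, 36.3, 155), (27, 36.2, 160), (33, 36.4, 164), (39, 36.4, 172)]
wrist (36, 44) [(-9, 36.5, 32), (-3, 36.4, 83), (3, 36.4, 138), (9, 36.4, 141), (15, 36.4, 151), (21, 36.4, 150), (27, 36.4, 157), (33, 36.3, 165), (39, 36.2, 193)]
wrist (-20, 20) [(-39, 36.3, 451), (-33, 36.5, 546), (-27, 36.4, 588), (-21, 36.6, 106), (9, 39.0, 938), (15, 36.4, 795), (21, 36.4, 787), (27, 36.4, 799), (33, 36.4, 838), (39, 36.3, 903)]
side (-44, -36) [(-39, 35.6, 15), (-33, 36.5, 10), (-27, 35.8, 8), (-21, 36.6, 12), (-15, 36.5, 6), (-9, 36.7, 10), (-3, 36.4, 11), (3, 36.5, 6), (9, 36.5, 10), (15, 36.5, 7), (21, 36.5, 6), (27, 36.3, 8), (33, 36.7, 10), (39, 36.5, 5)]
side (36, 44) [(-39, 36.5, 13), (-33, 36.5, 7), (-27, 36.5, 12), (-21, 36.4, 7), (-15, 36.2, 10), (-9, 36.3, 9), (-3, 36.5, 8), (3, 36.7, 8), (9, 36.4, 7), (15, 36.4, 9), (21, 36.6, 7), (27, 36.3, 5), (33, 36.5, 6)]
side (-20, 20) [(-39, 36.3, 63), (-33, 36.5, 48), (-27, 36.4, 45), (-21, 36.1, 48), (-15, 37.1, 73), (-9, 39.9, 85)]Exception ignored on flushing sys.stdout:
BrokenPipeError: [Errno 32] Broken pipe
```

View pics/s18c.png

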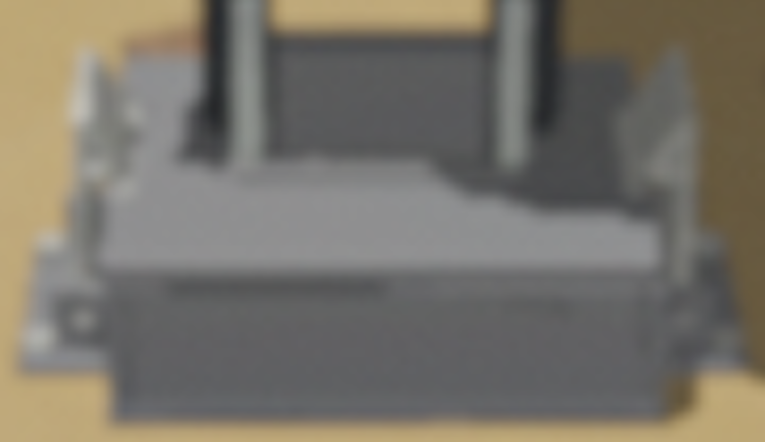

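```bash
python3 - <<'E'
from h import *
al=.0235; R2=np.array([[np.cos(al),np.sin(al)],[-np.sin(al),np.cos(al)]])
for n in ['wrist6w','wrist18','side18']:
    fn='w6.npz' if n=='wrist6w' else n+'.npz'
    z=np.load(fn); P,d=z['P'],z['d']; p=(P[...,:2]-[.4705,-.4252])@R2.T*1000; zz=P[...,2]*1000
    for s in (1,-1):
        for a,b in [(38.5,42),(42,46),(46,52)]:
            m=(d>0)&(s*p[...,0]>40)&(s*p[...,0]<66)&(abs(p[...,1])<14)&(zz>a)&(zz<b)
            if m.sum()>3: print(n,s,(a,b),m.sum(),np.percentile(s*p[...,0][m],[3,50,97]).round(1))
E
python3 -m inch '[{"dx":0,"dy":0,"dz":0,"rx":0,"ry":0,"rz":0,"hand":1},{"dx":0,"dy":0,"dz":0,"rx":0,"ry":0,"rz":0,"hand":1},{"dx":0,"dy":0,"dz":0,"rx":0,"ry":0,"rz":0,"hand":1}]'
```

```text
wrist6w 1 (38.5, 42) 58 [49.3 49.9 51.3]
wrist6w 1 (42, 46) 115 [50.1 51.8 53.3]
wrist6w 1 (46, 52) 244 [53.  55.7 59. ]
wrist6w -1 (38.5, 42) 62 [49.1 49.9 51. ]
wrist6w -1 (42, 46) 112 [49.9 51.7 53.1]
wrist6w -1 (46, 52) 230 [53.  55.4 58.6]
wrist18 1 (38.5, 42) 173 [49.4 50.1 51.4]
wrist18 1 (42, 46) 348 [50.4 52.  53.8]
wrist18 1 (46, 52) 648 [53.  55.5 58.7]
wrist18 -1 (38.5, 42) 172 [49.  49.8 50.9]
wrist18 -1 (42, 46) 324 [49.9 51.6 53. ]
wrist18 -1 (46, 52) 655 [52.5 54.8 58. ]
side18 1 (38.5, 42) 8 [50.5 51.  55. ]
side18 1 (42, 46) 20 [51.6 52.9 54.4]
side18 1 (46, 52) 30 [54.7 56.8 59.6]
side18 -1 (38.5, 42) 7 [48.4 48.8 53.4]
side18 -1 (42, 46) 17 [49.6 51.  57.2]
side18 -1 (46, 52) 29 [52.2 54.8 57.4]
clock: 29.75
position: [0.4703, -0.425, 0.0353]
tool_rot: [-3.141, -0.001, 1.593]
force: [-4.4, 5.2, 16.5]
grip_width: 0.0419
```

```bash
python3 -c "
from workcell import bot
print(bot.job_done()); s=bot.observe(); print(s['clock'],s['force'],s['position'],s['grip_width'])"
```

```text
the job is handed in; nothing more can be done
None
the job is handed in; nothing more can be done
```

The sherd is in the case and the cover is clipped down on it. I handed in at about 29.8 s, still gripping the cover and pressing it down; no verdict came back.

**Last checks before handing in:**
- **Sherd:** it lay flat near the middle of the case in the view taken after I let it go. I could not see it again once the cover was on.
- **Cover:** depth readings from the wrist and side cameras put the plate top at 36.4 mm everywhere sampled, against 36 mm expected, so it is level and fully down. One quick plane fit showed a 0.034 rad tilt. I put that down to points on the hooks and bar, because the reading strip by strip was flat.
- **Clips:** in the wrist depth both hook tips measured at about 49 mm, the same as with the cover off.
- **Force:** the upward push on the tool held steady at 16.5 N, with about 6.8 N of sideways load. The gripper reading stayed at 42 mm on the 44 mm bar.

**What went wrong on the way:**
- **Sherd grasp:** the first try was too high. The fingers closed over the sherd and pressed on it with about 37 N; the second try, lower down, held.
- **First cover attempt:** gripped across the 14 mm bar, the cover pitched about 24° and slid in the fingers, and the wrist force reached 58.6 N. That is just under the 60 N limit on pressing the cover, but I only read the force at the end of each move, so a brief higher peak is possible.
- **Joint limit:** while tilting to set the cover back on the table, one joint reading reached -1.2625 rad against a limit of -1.26. I don't know whether that counts as passing its range.
- **Second cover attempt:** I regripped the bar end to end and centred the cover between the clips. It then went on with a peak reading of about 14 N.

I saw no bystander moved in any picture, but I did not re-measure their positions at the end.

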